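# Turn the pantry cups, read their marks and rack them

## Task

Put every square white cup away mouth down, turning each one over to read the dark mark on its underside: a cup marked with a bar goes in the tray whose tab shows a bar, a cup marked with a disc in the tray whose tab shows a disc. Each cup ends released in a pocket of its own (any pocket of the right tray), fully home, flat and square with its mark facing up. Do not disturb the pepper mill or the blue jar.

Things in the scene. Friction and masses are not known exactly. Their poses are not given: they have to be found in the camera images.
- cup_a_c (a point): centre (half-way up) of a square white enamelled cup, 54 x 54 mm, 58 mm tall, walls 4 mm, open at the mouth, 160 g (varies), may be absent. z points from the underside to the mouth, x and y are square to its sides. It starts mouth up. The underside is recessed 3 mm and bears one dark mark: a BAR 36 x 10 mm. From outside all cups look alike.
- cup_b_c (a point): centre (half-way up) of a square white enamelled cup, 54 x 54 mm, 58 mm tall, walls 4 mm, open at the mouth, 160 g (varies), may be absent. z points from the underside to the mouth, x and y are square to its sides. It starts mouth up. The underside is recessed 3 mm and bears one dark mark: a BAR 36 x 10 mm. From outside all cups look alike.
- cup_c_c (a point): centre (half-way up) of a square white enamelled cup, 54 x 54 mm, 58 mm tall, walls 4 mm, open at the mouth, 160 g (varies), may be absent. z points from the underside to the mouth, x and y are square to its sides. It starts mouth up. The underside is recessed 3 mm and bears one dark mark: a BAR 36 x 10 mm. From outside all cups look alike.
- cup_d_c (a point): centre (half-way up) of a square white enamelled cup, 54 x 54 mm, 58 mm tall, walls 4 mm, open at the mouth, 160 g (varies), may be absent. z points from the underside to the mouth, x and y are square to its sides. It starts mouth up. The underside is recessed 3 mm and bears one dark mark: a round DISC 24 mm across. From outside all cups look alike.
- cup_e_c (a point): centre (half-way up) of a square white enamelled cup, 54 x 54 mm, 58 mm tall, walls 4 mm, open at the mouth, 160 g (varies), may be absent. z points from the underside to the mouth, x and y are square to its sides. It starts mouth up. The underside is recessed 3 mm and bears one dark mark: a round DISC 24 mm across. From outside all cups look alike.
- tray_bar: dark wooden tray fixed to the shelf, 84 mm (x) by 228 mm (y), origin under its centre. Three square pockets in a row along its y, 60 x 60 mm, 72 mm apart, ribs 12 mm wide standing 8 mm above the pocket floors (rib tops 14 mm above the shelf). A white tab, 40 x 56 mm, 6 mm high, on its +x edge (far from the robot) shows the mark it is for: a dark BAR. The two trays may be either way round on the shelf.
- tray_bar_p0 (a point): centre of the floor of a pocket of the BAR tray, 6 mm above the shelf, axes as the tray's; a cup standing in it fully home has its centre 29 mm above this point
- tray_bar_p1 (a point): centre of the floor of a pocket of the BAR tray, 6 mm above the shelf, axes as the tray's; a cup standing in it fully home has its centre 29 mm above this point
- tray_bar_p2 (a point): centre of the floor of a pocket of the BAR tray, 6 mm above the shelf, axes as the tray's; a cup standing in it fully home has its centre 29 mm above this point
- tray_disc: dark wooden tray fixed to the shelf, 84 mm (x) by 228 mm (y), origin under its centre. Three square pockets in a row along its y, 60 x 60 mm, 72 mm apart, ribs 12 mm wide standing 8 mm above the pocket floors (rib tops 14 mm above the shelf). A white tab, 40 x 56 mm, 6 mm high, on its +x edge (far from the robot) shows the mark it is for: a dark DISC. The two trays may be either way round on the shelf.
- tray_disc_p0 (a point): centre of the floor of a pocket of the DISC tray, 6 mm above the shelf, axes as the tray's; a cup standing in it fully home has its centre 29 mm above this point
- tray_disc_p1 (a point): centre of the floor of a pocket of the DISC tray, 6 mm above the shelf, axes as the tray's; a cup standing in it fully home has its centre 29 mm above this point
- tray_disc_p2 (a point): centre of the floor of a pocket of the DISC tray, 6 mm above the shelf, axes as the tray's; a cup standing in it fully home has its centre 29 mm above this point
- mill: bystander: stainless pepper mill, 58 mm wide, 186 mm tall; origin at the centre of its underside
- jar: bystander: blue glass jar with cork stopper, 88 mm wide, 134 mm tall; origin at the centre of its underside

How it is judged:
At the end, for the whole second after the job is handed in: Every cup present is mouth down (within 0.1 rad), in a pocket of the tray with its own mark (centre within 8 mm of the pocket's centre sideways, its height within 4 mm of fully home), square to the tray within 0.13 rad, and stays so (((horizontal distance between cup_a_c and tray_bar_p0 below 0.008 m and z of cup_a_c in the frame of tray_bar_p0 between 0.025 and 0.032 m) or (horizontal distance between cup_a_c and tray_bar_p1 below 0.008 m and z of cup_a_c in the frame of tray_bar_p1 between 0.025 and 0.032 m) or (horizontal distance between cup_a_c and tray_bar_p2 below 0.008 m and z of cup_a_c in the frame of tray_bar_p2 between 0.025 and 0.032 m)) and angle between each of cup_a_c, cup_b_c, cup_c_c, cup_d_c, cup_e_c's own z axis and vertical above 3.04 rad and (angle between the x axis of cup_a_c and the x axis of tray_bar, either way round below 0.13 rad or angle between the x axis of cup_a_c and the y axis of tray_bar, either way round below 0.13 rad) and ((horizontal distance between cup_b_c and tray_bar_p0 below 0.008 m and z of cup_b_c in the frame of tray_bar_p0 between 0.025 and 0.032 m) or (horizontal distance between cup_b_c and tray_bar_p1 below 0.008 m and z of cup_b_c in the frame of tray_bar_p1 between 0.025 and 0.032 m) or (horizontal distance between cup_b_c and tray_bar_p2 below 0.008 m and z of cup_b_c in the frame of tray_bar_p2 between 0.025 and 0.032 m)) and (angle between the x axis of cup_b_c and the x axis of tray_bar, either way round below 0.13 rad or angle between the x axis of cup_b_c and the y axis of tray_bar, either way round below 0.13 rad) and ((horizontal distance between cup_c_c and tray_bar_p0 below 0.008 m and z of cup_c_c in the frame of tray_bar_p0 between 0.025 and 0.032 m) or (horizontal distance between cup_c_c and tray_bar_p1 below 0.008 m and z of cup_c_c in the frame of tray_bar_p1 between 0.025 and 0.032 m) or (horizontal distance between cup_c_c and tray_bar_p2 below 0.008 m and z of cup_c_c in the frame of tray_bar_p2 between 0.025 and 0.032 m)) and (angle between the x axis of cup_c_c and the x axis of tray_bar, either way round below 0.13 rad or angle between the x axis of cup_c_c and the y axis of tray_bar, either way round below 0.13 rad) and ((horizontal distance between cup_d_c and tray_disc_p0 below 0.008 m and z of cup_d_c in the frame of tray_disc_p0 between 0.025 and 0.032 m) or (horizontal distance between cup_d_c and tray_disc_p1 below 0.008 m and z of cup_d_c in the frame of tray_disc_p1 between 0.025 and 0.032 m) or (horizontal distance between cup_d_c and tray_disc_p2 below 0.008 m and z of cup_d_c in the frame of tray_disc_p2 between 0.025 and 0.032 m)) and (angle between the x axis of cup_d_c and the x axis of tray_disc, either way round below 0.13 rad or angle between the x axis of cup_d_c and the y axis of tray_disc, either way round below 0.13 rad) and ((horizontal distance between cup_e_c and tray_disc_p0 below 0.008 m and z of cup_e_c in the frame of tray_disc_p0 between 0.025 and 0.032 m) or (horizontal distance between cup_e_c and tray_disc_p1 below 0.008 m and z of cup_e_c in the frame of tray_disc_p1 between 0.025 and 0.032 m) or (horizontal distance between cup_e_c and tray_disc_p2 below 0.008 m and z of cup_e_c in the frame of tray_disc_p2 between 0.025 and 0.032 m)) and (angle between the x axis of cup_e_c and the x axis of tray_disc, either way round below 0.13 rad or angle between the x axis of cup_e_c and the y axis of tray_disc, either way round below 0.13 rad)); the robot touches nothing.
It fails at once if the pepper mill is shifted by more than 3 cm or tipped (distance of mill from where it was at the start of the episode above 0.03 m or angle between mill's own z axis and vertical above 0.5 rad).
It fails at once if the blue jar is shifted by more than 3 cm or tipped (distance of jar from where it was at the start of the episode above 0.03 m or angle between jar's own z axis and vertical above 0.5 rad).
Of cup_a, cup_b, cup_c, cup_d, cup_e only 3 to 4 are there at a start; the rules pass over those that are not, and their reading is None.
At some moment in a run one of cup_a, cup_b, cup_c, cup_d, cup_e may be knocked a few centimetres aside while the robot is not near it.
Once in a run the grip may slacken for a moment while it holds something.
It also fails if it takes over 210 s, if anything falls off the work surface, if the arm or the gripper's body presses on something with over 40 N, if the wrist force passes 120 N, or if a joint passes its speed limit or range.

## Robot

A 7-joint arm with a two-finger parallel gripper is mounted at the origin on the work surface. World frame = base frame: x ahead of the robot, y to its left, z up, the work surface at z = 0. Lengths are in m, angles in rad, forces in N, time in s.
With the tool pointing down it reaches from about 0.35 to 0.9 m from the base axis. Payload 8.1 kg.
Tool frame: the origin (TCP) lies on the centre line of the jaws, within the pads' length; the fingertips stand 19 mm ahead of it and the grasp point (between the pads) is the TCP; z points along the fingers, y is the direction in which the jaws open and shut (so a half turn about z gives the same grasp; the last joint's range is limited). The gripper opens to 92 mm and grips with 3 to 60 N. Pads are 19 mm wide; open, the fingers measure 130 mm over their backs; the gripper's body (75 mm by 190 mm) begins 47 mm behind the grasp point.
Start: joints at [-1.257, 0.434, 0.025, 1.573, -0.012, 1.134, -0.075], TCP at [0.253, 0.571, 0.246] pointing down, gripper open.
Joint ranges: [-2.62, 2.62], [-0.44, 2.09], [-1.27, 1.32], [0.08, 2.57], [-1.32, 4.46], [0.12, 2], [-2.74, 2.74]. Speed limits (rad/s): [2.22, 2.22, 3.01, 3.01, 3.14, 3.14, 3.14].

## Interface

Orientations are given as a rotation vector (axis times angle).
In Python, from cell import monitor, imaging, workorder, outline_of gives the robot as it stands.
- The arm moves only by the tool move_arm, never from a script. Its argument "series" is a list of rows, each a list of 6 numbers: the shift along the world's x, y, z in cm, then the turn, a rotation vector about the world's x, y, z in degrees. A call has 1 to 8 rows; each row shifts and turns the commanded pose from where the row before left it; what a row does not reach is not made up. A row lasts 1/10 s, in which the tool goes at most 50 mm and 8.59 degrees, less where a joint would pass 70% of its speed; a pose out of reach is approached as far as the arm can. A call with a gripper value outside its range is refused whole. "grip" is the opening, from 0 (shut) to 1 (fully open), set as the call begins (left out, the last holds). The fingers move at their own pace and stop on an object; "force" is the grip in N (left out, the last holds). Time passes only in rows, so rows that do not move let the fingers close. It gives the time, the measured TCP pose, the force and the opening at its end, in the units of the state.
- monitor.observe(): the state, without advancing time (a new reading comes with each control period).
- imaging.get_image(name): name is "scene" or "top" or "wrist"; returns a dict with "color" (420x560x3 uint8, red, green, blue), "fx", "fy", "cx", "cy" (pixels), "rvec" (rotation vector, rad) and "tvec" (3), from world to camera coordinates, as OpenCV has them; the wrist camera has in their place "mount" (4x4, takes a point from camera to tool coordinates, whose origin is the TCP and whose axes are the flange's). Camera axes: x right, y down, z forward; pixel columns grow to the right and rows downward; lengths in m; the calibration is good to about 2 mm. The wrist camera is an equidistant fisheye: a pixel r from the principal point sees the ray r / f radians off the axis. A picture is of the moment at which its call begins: read the wrist's pose just before it. There is no depth.
- workorder.sign_off(): hands the job in, once; it reports no verdict.
Trained networks look in the newest picture that a camera, given by its name, has taken for a name from the list of things; names that differ only in an ending like _2 or _b are one class to them, and where a whole thing is asked for, a point or a joint stands for the part that bears it (a point fixed in the world has none). Each returns a list of dicts, best first, with "p" (0 to 1); they miss things now and then, are a little off and sometimes report something else, mostly with a low value. They report only what shows in the picture. A call takes as long as a camera call.
- outline_of(camera, thing): "mask" (420x560 bool, what is visible of it) and "rect" ([left, top, width, height] in pixels, round what is visible of it).
The state is a dict: "clock": time; "joints": joint angles; "dq": joint speeds; "joint_efforts": joint torques, N m; "position": TCP position; "ee_rot": TCP orientation; "force": force on the tool from outside, world axes, zero at the start; "ft_torque": the same for the moment, N m; "width": opening from 0.0 (shut) to 1.0 (fully open).
Only numpy, scipy, OpenCV 4.12 (cv2) and the standard library are available. Lean on these libraries where they do the work, as an engineer would, in place of code of your own. Each camera call takes 0.05 s, during which the arm holds its last target. There are 200 camera calls.

## Working session

There is one attempt and no reset: what is moved stays moved. The work goes in short steps, Python scripts to look and compute and a tool call to move; the robot and the scene stay as the last step left them, time stands still between calls to the robot, and variables do not carry over. Pictures are saved under pics/ and viewed, about 12 in all and at most 16, crops included, and the job is handed in when it is done.

Besides the shell and the picture viewer there is one more tool, called after ">>>" as name(argument=value, ...) on one line, values as JSON. move_arm: Moves the arm, as the interface text tells. Its arguments: {"type":"object","properties":{"series":{"type":"array"},"grip":{"type":"number"},"force":{"type":"number"}},"required":["series"]}

```bash
ls; mkdir -p pics
cat > h.py <<'E'
import numpy as np, cv2
from cell import monitor, imaging, workorder, outline_of
R=lambda v: cv2.Rodrigues(np.array(v,float))[0]
def save(im,n): cv2.imwrite(f'pics/{n}.png',im['color'][:,:,::-1])
def ray(im,u,v):
    "world ray (origin,dir) for scene/top"
    Rw=R(im['rvec']);t=np.array(im['tvec']).ravel()
    d=Rw.T@np.array([(u-im['cx'])/im['fx'],(v-im['cy'])/im['fy'],1]);return -Rw.T@t,d
def atz(im,u,v,z):
    o,d=ray(im,u,v);return o+d*(z-o[2])/d[2]
def wray(im,s,u,v):
    M=np.array(im['mount']);a=(u-im['cx'])/im['fx'];b=(v-im['cy'])/im['fy'];r=np.hypot(a,b)
    k=np.sin(r)/r if r>1e-9 else 1
    d=M[:3,:3]@np.array([a*k,b*k,np.cos(r)]);T=R(s['ee_rot'])
    return np.array(s['position'])+T@M[:3,3],T@d
def watz(im,s,u,v,z):
    o,d=wray(im,s,u,v);return o+d*(z-o[2])/d[2]
E
python3 - <<'E'
from h import *
s=monitor.observe();print(s)
for c in('top','scene','wrist'):
    im=imaging.get_image(c);save(im,c+'0');print(c,{k:v for k,v in im.items() if k!='color'})
    if c=='wrist':continue
    print('cam pos',ray(im,0,0)[0])
    for n in('cup_a_c','tray_bar','tray_disc','mill','jar'):
        for r in outline_of(c,n):
            m=r['mask'];v,u=np.nonzero(m);rc=cv2.minAreaRect(np.c_[u,v].astype(np.float32))
            print(n,round(r['p'],2),r['rect'],m.sum(),rc, atz(im,u.mean(),v.mean(),0.0).round(3))
E
```

```text
pics
{'clock': 0.0, 'joints': array([-1.25660276,  0.43521234,  0.02497462,  1.57411987, -0.01159944,
        1.13400392, -0.07507096]), 'dq': array([ 8.10819183e-04, -1.20569095e-03, -7.94233590e-04, -3.16831998e-05,
       -2.56933780e-04, -2.27576586e-04,  1.51464335e-03]), 'joint_efforts': array([ 6.29176593e-04, -6.67850518e+01,  9.85582620e-01, -3.14453101e+01,
       -6.05643145e-02,  4.27024020e-02,  1.54083773e-04]), 'position': array([0.25287024, 0.57101747, 0.24494278]), 'ee_rot': array([-6.49995347e-01, -3.07342331e+00,  2.49354673e-03]), 'force': array([-0.32418203,  0.95096024, -0.17956496]), 'ft_torque': array([ 0.02562804, -0.03327408, -0.0400316 ]), 'width': 0.9988095328266371}
top {'fx': 467.1447381137546, 'fy': 467.1447381137546, 'cx': 276.974006129881, 'cy': 210.57841549322305, 'rvec': array([ 2.20079443, -2.17854963,  0.10099449]), 'tvec': array([-0.02887902,  0.5055799 ,  1.19418388])}
cam pos [ 0.41277283 -0.00539937  1.22967866]
cup_a_c 0.77 [182.0, 218.1, 27.6, 23.2] 547 ((196.24591064453125, 229.20492553710938), (22.724470138549805, 24.716257095336914), 84.8
[... 1524 characters left out ...]
39.24620056152344, 65.96000671386719), 43.09084701538086) [0.638 0.162 0.   ]
mill 0.57 [361.5, 96.2, 23.4, 52.1] 651 ((376.4411926269531, 122.73530578613281), (15.764815330505371, 48.26458740234375), 14.03624439239502) [0.564 0.531 0.   ]
wrist {'fx': 325.19226210127806, 'fy': 325.19226210127806, 'cx': 281.8775778838654, 'cy': 204.45552059153397, 'mount': array([[ 6.80756592e-04, -9.60722315e-01, -2.77510668e-01,
         7.49488306e-02],
       [ 9.99999584e-01,  8.22661392e-04, -3.94914003e-04,
         7.05789291e-04],
       [ 6.07700007e-04, -2.77510283e-01,  9.60722475e-01,
        -1.39103814e-01],
       [ 0.00000000e+00,  0.00000000e+00,  0.00000000e+00,
         1.00000000e+00]])}
```

Run:
```python
import cv2,numpy as np
a=cv2.imread('pics/top0.png');b=cv2.imread('pics/scene0.png')
cv2.imwrite('pics/t0.png',cv2.resize(a,(800,600)));cv2.imwrite('pics/s0.png',cv2.resize(b,(800,600)))
```

```text
(no output)
```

View pics/t0.png

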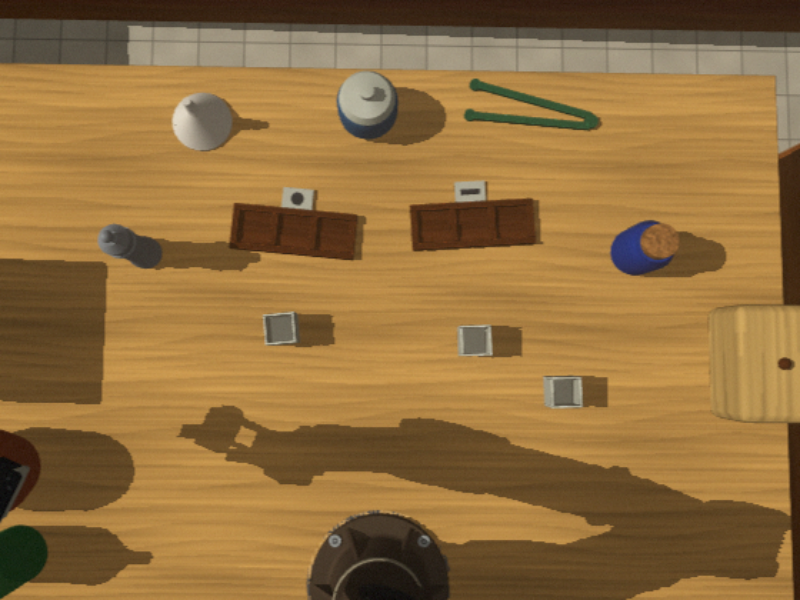

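View pics/s0.png

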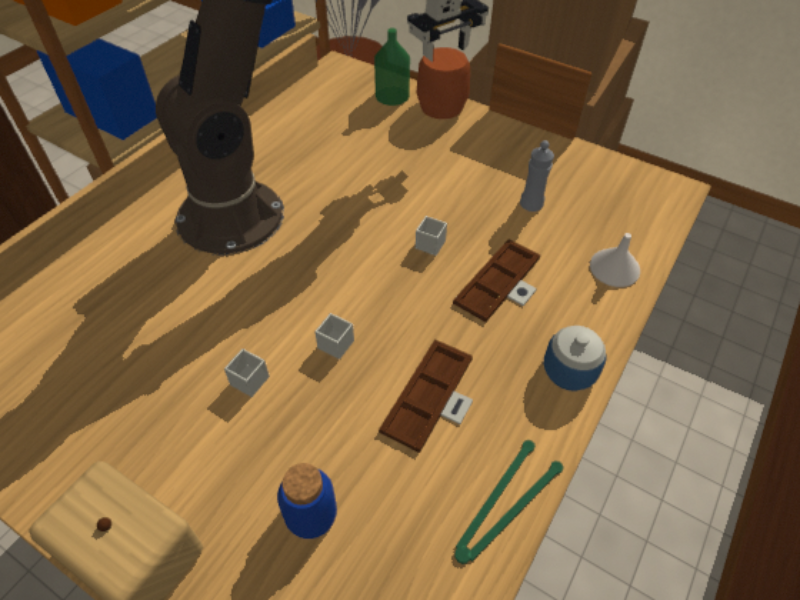

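The scene shows three cups, at t0 pixels (281,328), (475,340) and (563,392). The disc tray is on the left (tab 298,198) and the bar tray on the right (tab 470,190). The mill is at the far left and the jar at the right. Next I'll measure cups and trays from both fixed cameras.

```bash
cat >> h.py <<'E'
def proj(im,P):
    p,_=cv2.projectPoints(np.array(P,float).reshape(-1,3),np.array(im['rvec']),np.array(im['tvec']),np.array([[im['fx'],0,im['cx']],[0,im['fy'],im['cy']],[0,0,1]]),None);return p.reshape(-1,2)
def blob(im,x,y,z,kind,r=26,dbg=False):
    "largest blob of white/brown/dark pixels about world (x,y,z) -> contour"
    u,v=proj(im,[x,y,z])[0];hsv=cv2.cvtColor(im['color'],cv2.COLOR_RGB2HSV).astype(int)
    H,S,V=hsv[...,0],hsv[...,1],hsv[...,2]
    m=(S<60)&(V>70) if kind=='white' else (V<125)&(S>60)
    w=np.zeros_like(m);w[max(0,int(v-r)):int(v+r),max(0,int(u-r)):int(u+r)]=1
    m=cv2.morphologyEx((m&w).astype(np.uint8),cv2.MORPH_OPEN,np.ones((3,3)))
    c,_=cv2.findContours(m,cv2.RETR_EXTERNAL,cv2.CHAIN_APPROX_NONE)
    return max(c,key=cv2.contourArea)
def fitbox(views,p0,size,z0):
    "fit x,y,yaw of an upright box (size sx,sy,h, base z0) to silhouettes in views [(im,contour)]"
    from scipy.optimize import minimize
    D=[]
    for im,c in views:
        m=np.zeros((420,560),np.uint8);cv2.drawContours(m,[c],-1,1,-1);D.append((im,m))
    def cost(p,S=8):
        e=0
        for im,m in D:
            c,s=np.cos(p[2]),np.sin(p[2]);P=[[p[0]+c*a-s*b,p[1]+s*a+c*b,z] for a in(-size[0]/2,size[0]/2) for b in(-size[1]/2,size[1]/2) for z in(z0,z0+size[2])]
            q=proj(im,P);o=q.mean(0).round()-30-(60 if size[1]>.1 else 0)
            N=int(60+(120 if size[1]>.1 else 0))*S
            h=cv2.convexHull(((q-o+.5)*S-.5).astype(np.float32)).round().astype(np.int32)
            a=np.zeros((N,N),np.uint8);cv2.fillConvexPoly(a,h,1);o=o.astype(int)
            M=cv2.warpAffine(m,np.float32([[1,0,-o[0]],[0,1,-o[1]]]),(N//S,N//S));M=cv2.resize(M,(N,N),interpolation=cv2.INTER_NEAREST)
            e+=(a!=M).sum()/S/S
        return e
    st=np.array([[0,0,0],[.006,0,0],[0,.006,0],[0,0,.08]])+np.array(p0)
    r=minimize(cost,p0,method='Nelder-Mead',options=dict(initial_simplex=st,xatol=2e-4,fatol=.2))
    return r.x,r.fun
E
cat > look.py <<'E'
from h import *
import sys
t=imaging.get_image('top');s=imaging.get_image('scene')
k=560/800
if __name__=='__main__':
    for u,v in((281,328),(475,340),(563,392)):
        p=atz(t,u*k,v*k,.03)
        for im in([t],[s],[t,s]):
            V=[(i,blob(i,*p,'white')) for i in im]
            r=fitbox(V,[p[0],p[1],0.],(.054,.054,.058),0);print('cup',r[0].round(4),round(r[1],1),[cv2.contourArea(c) for _,c in V])
    for n,u,v in(('disc',296,231),('bar',474,224)):
        p=atz(t,u*k,v*k,.007)
        for im in([t],[s],[t,s]):
            V=[(i,blob(i,*p,'brown',58)) for i in im]
            r=fitbox(V,[p[0],p[1],0.],(.084,.228,.014),0);print(n,r[0].round(4),round(r[1],1),[cv2.contourArea(c) for _,c in V])
E
python3 look.py
```

```text
cup [0.4538 0.1781 0.0296] 180.7 [321.5]
cup [0.4529 0.1775 0.2006] 35.3 [394.5]
cup [0.4533 0.1766 0.1277] 224.4 [321.5, 394.5]
cup [ 0.4355 -0.1652 -0.0069] 49.0 [426.0]
cup [ 0.4354 -0.1669  0.0673] 51.2 [531.0]
cup [ 0.4355 -0.1662  0.0362] 106.4 [426.0, 531.0]
cup [ 0.3465 -0.3239 -0.0074] 97.8 [454.0]
cup [ 0.3466 -0.3259  0.0083] 57.9 [596.5]
cup [ 0.3464 -0.3245 -0.0027] 163.8 [454.0, 596.5]
disc [ 0.6339  0.1643 -0.0798] 646.0 [3287.0]
disc [ 0.6338  0.156  -0.0758] 555.5 [2027.0]
disc [ 0.6335  0.1595 -0.0792] 1212.1 [3287.0, 2027.0]
bar [ 0.6508 -0.1672  0.074 ] 149.4 [2808.0]
bar [ 0.652  -0.177   0.0681] 166.2 [2445.5]
bar [ 0.6513 -0.1714  0.0696] 332.1 [2808.0, 2445.5]
```

>>> move_arm(series=[[0,0,3,-8,0,0],[0,0,3,-8,0,0],[0,0,0,-8,0,0],[0,0,0,-8,0,0],[0,0,0,-8,0,0]])

```text
clock: 1.25
position: [0.2533, 0.5696, 0.2935]
ee_rot: [0.587, 2.826, -0.909]
force: [0.9, 0.5, -3.6]
width: 0.999
```

```bash
python3 -c "
from h import *
s=monitor.observe();print(s['joints'].round(3),s['position'],R(s['ee_rot']).round(2))"
```

```text
[-1.448  0.795  0.3    1.008  0.009  1.946 -0.009] [0.25325997 0.56956159 0.29354737] [[-0.92  0.4  -0.01]
 [ 0.33  0.75 -0.58]
 [-0.22 -0.54 -0.81]]
```

>>> move_arm(series=[[1,-4.5,0,8,0,0],[1,-4.5,0,8,0,0],[2,-4.5,0,8,0,0],[2,-4.5,0,8,0,0],[2,-4.5,0,8,0,0],[2,-4.5,0,0,0,-8],[2,-4.5,0,0,0,-8],[2,-4.5,0,0,0,-8]])

```text
clock: 2.05
position: [0.3962, 0.212, 0.2966]
ee_rot: [-1.279, -2.86, -0.102]
force: [0.7, 0.6, -0.0]
width: 0.996
```

>>> move_arm(series=[[2,-4.5,0,0,0,-8],[1,-4.5,0,0,0,-8],[0,-4.5,0,0,0,-8],[0,-4.5,0,0,0,-8],[0,-3,0,0,0,-8],[0,0,0,0,0,-2],[0,0,0,0,0,0]])

```text
clock: 2.75
position: [0.4257, 0.0035, 0.2963]
ee_rot: [2.208, 2.21, 0.098]
force: [0.5, 0.0, 0.1]
width: 1.001
```

```bash
python3 -c "
from h import *
s=monitor.observe();print(s['joints'].round(3),s['position'],R(s['ee_rot']).round(2))"
```

```text
[-0.791 -0.015  0.69   2.023 -0.02   1.072 -0.09 ] [0.42574744 0.00354134 0.29631919] [[-0.    1.    0.06]
 [ 1.   -0.    0.03]
 [ 0.03  0.06 -1.  ]]
```

>>> move_arm(series=[[0,0,0,8,0,0],[0,0,0,8,0,0],[0,0,0,8,0,0],[0,0,0,8,0,0],[0,0,0,8,0,0],[0,0,0,0,0,0]])

```text
clock: 3.35
position: [0.4254, 0.0016, 0.2934]
ee_rot: [-1.839, -1.796, -0.734]
force: [0.4, 0.3, -0.3]
width: 0.992
```

```bash
python3 -c "
from h import *
s=monitor.observe();print(s['joints'].round(3),s['position'],R(s['ee_rot']).round(2))"
```

```text
[-0.33   0.29   0.924  2.047 -0.839  1.455  0.936] [0.42540284 0.00159458 0.29335516] [[ 0.    1.    0.05]
 [ 0.75 -0.04  0.66]
 [ 0.66  0.04 -0.75]]
```

>>> move_arm(series=[[0,0,0,8,0,0],[0,0,0,8,0,0],[0,0,0,8,0,0],[0,0,0,8,0,0],[0,0,0,8,0,0],[0,0,0,0,0,0]])

```text
clock: 3.95
position: [0.4248, 0.0053, 0.2935]
ee_rot: [-1.355, -1.296, -1.171]
force: [-0.3, 0.5, -0.2]
width: 1.001
```

```bash
python3 -c "
from h import *
s=monitor.observe();print(s['joints'].round(3),s['position'],R(s['ee_rot']).round(2))"
```

```text
[ 0.177  0.711  0.603  2.058 -1.08   1.982  1.378] [0.42475652 0.00530868 0.29345094] [[ 0.    1.    0.05]
 [ 0.15 -0.05  0.99]
 [ 0.99  0.   -0.15]]
```

>>> move_arm(series=[[0,-1.4,0,-8,0,0],[0,-1.4,0,-8,0,0],[0,-1.4,0,-8,0,0],[0,-1.4,0,-8,0,0],[0,-1.4,0,-8,0,0],[0,-1.4,-1,-8,0,0],[0,-1.4,-2,-8,0,0],[0,-1.4,-2,-8,0,0]])

```text
clock: 4.75
position: [0.4274, -0.1086, 0.2481]
ee_rot: [-2.091, -2.087, -0.376]
force: [-0.7, 0.2, -0.9]
width: 1.003
```

>>> move_arm(series=[[0.2,-1.4,-2,-8,0,0],[0.2,-1.4,-2,-8,0,0],[0.2,-1.4,-1,-8,0,0],[0.2,-1.4,0,-8,0,2],[0.2,-0.5,0,-8,0,2],[0,0,0,0,0,0],[0,0,0,0,0,0]])

```text
clock: 5.45
position: [0.4369, -0.1665, 0.1965]
ee_rot: [1.893, 2.068, -0.333]
force: [-0.4, -0.3, 0.0]
width: 1.0
```

Run:
```python
from h import *
s=monitor.observe();print(s['joints'].round(3),s['position'],R(s['ee_rot']).round(2))
im=imaging.get_image('wrist');save(im,'w1')
sys=__import__('sys')
import look as L
p=(.4355,-.166,.03)
V=[(i,blob(i,*p,'white')) for i in(L.t,L.s)]
print(fitbox(V[1:],[p[0],p[1],0.],(.054,.054,.058),0))
```

```text
[-1.013  0.362  1.26   2.219  0.033  0.648  0.262] [ 0.4368652  -0.16653001  0.19652042] [[-0.07  0.99  0.08]
 [ 0.92  0.1  -0.38]
 [-0.38  0.04 -0.92]]
(array([ 0.43564489, -0.16748143,  0.05616035]), np.float64(52.6875))
```

View pics/w1.png

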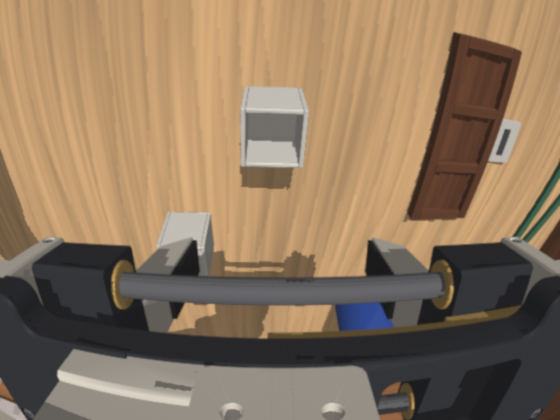

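>>> move_arm(series=[[0,0,-4,0,0,0],[0,0,-4,0,0,0],[0,0,-4,0,0,0],[0,0,-3,0,0,0],[0,0,-1.3,0,0,0],[0,0,0,0,0,0]])

```text
clock: 6.2
position: [0.4346, -0.1703, 0.0321]
ee_rot: [1.902, 2.062, -0.341]
force: [0.5, 0.1, 1.2]
width: 1.0
```

Run:
```python
from h import *
s=monitor.observe();print(s['joints'].round(3),s['position'],R(s['ee_rot']).round(2),s['force'])
```

```text
[-0.601  0.64   0.779  2.349 -0.219  0.216  0.34 ] [ 0.43460364 -0.17033266  0.03211052] [[-0.07  1.    0.07]
 [ 0.92  0.09 -0.38]
 [-0.39  0.04 -0.92]] [0.54505423 0.12857341 1.22040227]
```

>>> move_arm(series=[[0,0,0,0,0,0],[0,0,0,0,0,0],[0,0,0,0,0,0],[0,0,0,0,0,0],[0,0,0,0,0,0],[0,0,0,0,0,0],[0,0,0,0,0,0],[0,0,0,0,0,0]], grip=0.4, force=25)

```text
clock: 7.0
position: [0.4354, -0.1685, 0.033]
ee_rot: [1.896, 2.065, -0.34]
force: [-1.1, 2.2, 8.0]
width: 0.59
```

>>> move_arm(series=[[0,0,3,0,0,0],[0,0,4,0,0,0],[0,0,2,8,0,0],[0,0,0,8,0,0],[0,0,0,8,0,0],[0,0,0,8,0,0],[0,0,0,8,0,0],[0,0,0,8,0,0]])

```text
clock: 7.8
position: [0.4335, -0.1692, 0.1206]
ee_rot: [-2.006, -2.131, -0.422]
force: [-0.5, 0.4, -1.0]
width: 0.588
```

>>> move_arm(series=[[0,0,0,8,0,0],[0,0,0,8,0,0],[0,0,0,8,0,0],[0,0,0,8,0,0],[0,0,0,8,0,0],[0,0,0,2,0,0],[0,0,0,0,0,0]])

```text
clock: 8.5
position: [0.4321, -0.1699, 0.1179]
ee_rot: [-1.569, -1.621, -1.01]
force: [0.6, 0.5, -1.6]
width: 0.589
```

Run:
```python
from h import *
s=monitor.observe();print(s['joints'].round(3),s['position'],R(s['ee_rot']).round(2),s['force'])
import look as L
save(L.s,'s1');save(L.t,'t1')
a=L.s['color'][:,:,::-1];b=L.t['color'][:,:,::-1]
u,v=proj(L.s,s['position'])[0].astype(int);x,y=proj(L.t,s['position'])[0].astype(int);print(u,v,x,y)
c=np.hstack([cv2.resize(i[max(q-60,0):q+60,p-65:p+65],(390,360)) for i,p,q in((a,u,v),(b,x,y))]);cv2.imwrite('pics/c1.png',c)
```

```text
[ 0.575  0.837  0.299  1.799 -0.848  1.575  1.408] [ 0.43206444 -0.16988548  0.1178988 ] [[-0.07  1.    0.06]
 [ 0.49 -0.02  0.87]
 [ 0.87  0.08 -0.49]] [ 0.64778405  0.54979261 -1.57640291]
229 215 338 238
```

View pics/c1.png

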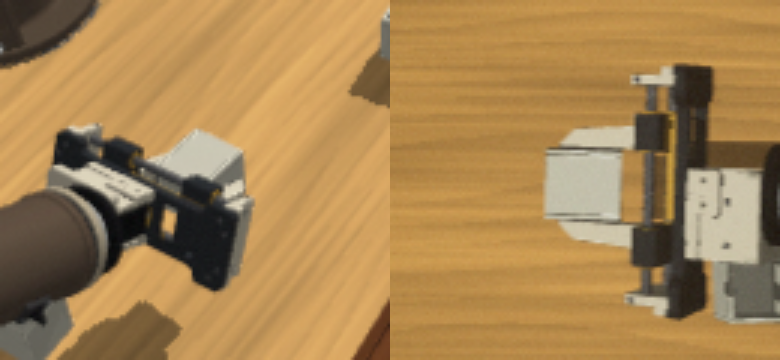

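>>> move_arm(series=[[0,0,-2,3,0,0],[0,0,-2,4,0,0],[0,0,-2,0,0,0],[0,0,-1.5,0,0,0],[0,0,0,0,0,0],[0,0,0,0,0,0]])

```text
clock: 9.2
position: [0.4331, -0.1691, 0.0456]
ee_rot: [-1.485, -1.534, -1.09]
force: [0.1, -0.8, -0.9]
width: 0.591
```

Run:
```python
from h import *
s=monitor.observe();print(s['joints'].round(3),s['position'],R(s['ee_rot']).round(3)[:,2],s['force'])
```

```text
[ 0.629  1.025  0.247  1.739 -0.882  1.594  1.495] [ 0.43314249 -0.16913904  0.04564564] [ 0.056  0.925 -0.377] [ 0.08282302 -0.81875128 -0.90413296]
```

>>> move_arm(series=[[0,0,-1,0,0,0],[0,0,-0.5,0,0,0],[0,0,-0.3,0,0,0],[0,0,0,0,0,0]])

```text
clock: 9.6
position: [0.4326, -0.1694, 0.0263]
ee_rot: [-1.486, -1.531, -1.091]
force: [0.5, -0.5, -1.5]
width: 0.59
```

>>> move_arm(series=[[0,0,-0.15,0,0,0],[0,0,0,0,0,0]])

```text
clock: 9.8
position: [0.4327, -0.1694, 0.0259]
ee_rot: [-1.485, -1.531, -1.092]
force: [-0.6, 0.6, 4.8]
width: 0.587
```

>>> move_arm(series=[[0,0,0,0,0,0],[0,0,0,0,0,0],[0,0,0,0,0,0],[0,0,0,0,0,0],[0,0,0,0,0,0]], grip=1.0)

```text
clock: 10.3
position: [0.4326, -0.1695, 0.025]
ee_rot: [-1.486, -1.532, -1.091]
force: [0.3, 0.5, 0.4]
width: 0.968
```

>>> move_arm(series=[[0,-2,1,0,0,0],[0,-3,2,0,0,0],[0,-3,3,-8,0,0],[0,0,4,-8,0,0],[0,0,4,-8,0,0],[0,0,4,-8,0,0],[0,0,0,-8,0,0]])

```text
clock: 11.0
position: [0.4341, -0.2518, 0.2102]
ee_rot: [-1.931, -2.039, -0.562]
force: [0.1, 0.2, -1.5]
width: 0.998
```

Run:
```python
from h import *
s=monitor.observe();print(s['joints'].round(3),s['position'],R(s['ee_rot']).round(3)[:,2],s['force'])
import look as L
save(L.t,'t2');save(L.s,'s2')
a=L.s['color'][:,:,::-1];b=L.t['color'][:,:,::-1];P=[.433,-.165,.03]
u,v=proj(L.s,P)[0].astype(int);x,y=proj(L.t,P)[0].astype(int)
c=np.hstack([cv2.resize(i[max(q-60,0):q+60,p-65:p+65],(390,360)) for i,p,q in((a,u,v),(b,x,y))]);cv2.imwrite('pics/c2.png',c)
```

```text
[ 0.336  0.469  0.509  1.801 -0.607  1.322  1.162] [ 0.434148   -0.25176019  0.21018963] [ 0.065  0.459 -0.886] [ 0.05786996  0.24767076 -1.50744557]
```

View pics/c2.png

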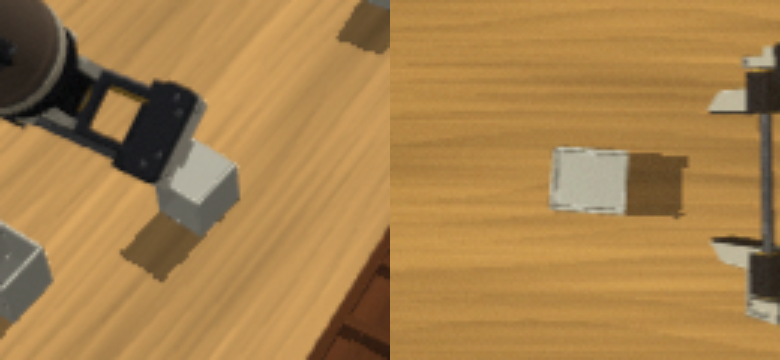

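Run:
```python
from h import *
import look as L
p=(.433,-.1655,.027)
for S in([L.t],[L.t,L.s]):
    V=[(i,blob(i,*p,'white',20)) for i in S]
    print(fitbox(V,[p[0],p[1],0.05],(.054,.058,.054),0))
```

```text
(array([ 0.43381464, -0.16549312, -0.05249304]), np.float64(37.640625))
(array([ 0.43318532, -0.16613233, -0.04115781]), np.float64(116.765625))
```

>>> move_arm(series=[[0,1.5,0,-8,0,0],[0,1.5,0,-8,0,0],[0,1.5,0,-8,0,0],[0,1.5,0,-8,0,0],[0,1.5,0,-8,0,0],[0,1.5,-4,-8,0,0],[0,0.8,-4,-4,0,0],[0,0,0,0,0,0]])

```text
clock: 12.0
position: [0.4263, -0.1596, 0.1256]
ee_rot: [1.946, 2.103, -0.341]
force: [-1.2, 0.0, 1.3]
width: 1.002
```

Run:
```python
from h import *
s=monitor.observe();print(s['joints'].round(3),s['position'],R(s['ee_rot']).round(3),s['force'])
```

```text
[-0.556  0.349  0.665  2.258  0.249  0.564 -0.058] [ 0.42631352 -0.1595709   0.12559905] [[-0.073  0.997  0.028]
 [ 0.937  0.078 -0.341]
 [-0.342  0.002 -0.94 ]] [-1.20442927  0.02495808  1.29223868]
```

>>> move_arm(series=[[0.3,0.3,-3,0,0,-4],[0.4,0.3,-3,0,0,-3],[0,0,-2.5,0,0,0],[0,0,-1.2,0,0,0],[0,0,0,0,0,0],[0,0,0,0,0,0]])

```text
clock: 12.6
position: [0.4368, -0.1573, 0.0344]
ee_rot: [2.086, 1.975, -0.348]
force: [0.1, 0.2, 0.3]
width: 1.002
```

Run:
```python
from h import *
s=monitor.observe();print(s['joints'].round(3),s['position'],R(s['ee_rot']).round(3),s['force'])
```

```text
[-0.466  0.576  0.584  2.272  0.114  0.364 -0.121] [ 0.43675034 -0.15731156  0.03438198] [[ 0.054  0.999 -0.003]
 [ 0.939 -0.052 -0.339]
 [-0.338  0.015 -0.941]] [0.06851107 0.20881291 0.2929089 ]
```

>>> move_arm(series=[[-0.3,0.3,-0.7,0,0,0],[0,0,0,0,0,0]])

```text
clock: 12.8
position: [0.4338, -0.1522, 0.027]
ee_rot: [2.082, 1.978, -0.345]
force: [0.0, 0.1, 0.5]
width: 0.997
```

>>> move_arm(series=[[0,0,0,0,0,0],[0,0,0,0,0,0],[0,0,0,0,0,0],[0,0,0,0,0,0],[0,0,0,0,0,0],[0,0,0,0,0,0],[0,0,0,0,0,0]], grip=0.4, force=30)

```text
clock: 13.5
position: [0.4343, -0.1522, 0.0271]
ee_rot: [2.081, 1.978, -0.345]
force: [-0.4, 1.4, 4.5]
width: 0.594
```

Run:
```python
from h import *
s=monitor.observe();print(s['joints'].round(3),s['position'],R(s['ee_rot']).round(3),s['force'])
```

```text
[-0.472  0.589  0.578  2.285  0.11   0.34  -0.13 ] [ 0.43425703 -0.15221945  0.0270719 ] [[ 0.051  0.999  0.   ]
 [ 0.94  -0.048 -0.338]
 [-0.338  0.017 -0.941]] [-0.41169024  1.44297534  4.49760666]
```

>>> move_arm(series=[[0,0,4,0,0,0],[0,0,4,0,0,0],[0,0,3,8,0,0],[0,0,3,8,0,0],[0,0,2,8,0,0],[0,0,0,8,0,0],[0,0,0,8,0,0],[0,0,0,8,0,0]])

```text
clock: 14.3
position: [0.4348, -0.153, 0.1849]
ee_rot: [-1.995, -1.896, -0.472]
force: [-1.7, 0.4, -2.8]
width: 0.589
```

>>> move_arm(series=[[0,0,0,8,0,0],[0,0,0,8,0,0],[0,0,0,8,0,0],[0,0,0,8,0,0],[0,0,0,8,0,0],[0,0,0,5,0,0],[0,0,0,0,0,0]])

```text
clock: 15.0
position: [0.4332, -0.1532, 0.181]
ee_rot: [-1.459, -1.379, -1.015]
force: [-0.3, -0.5, -1.6]
width: 0.584
```

Run:
```python
from h import *
s=monitor.observe();print(s['joints'].round(3),s['position'],R(s['ee_rot']).round(3),s['force'],s['width'])
import look as L
save(L.t,'t3');save(L.s,'s3')
a=L.s['color'][:,:,::-1];b=L.t['color'][:,:,::-1];P=s['position']
u,v=proj(L.s,P)[0].astype(int);x,y=proj(L.t,P)[0].astype(int)
c=np.hstack([cv2.resize(i[max(q-60,0):q+60,p-65:p+65],(390,360)) for i,p,q in((a,u,v),(b,x,y))]);cv2.imwrite('pics/c3.png',c)
```

```text
[ 0.617  0.855  0.227  1.731 -0.838  1.781  1.215] [ 0.43320054 -0.15319181  0.18102511] [[ 0.057  0.998 -0.001]
 [ 0.296 -0.016  0.955]
 [ 0.953 -0.055 -0.297]] [-0.33775733 -0.46381076 -1.61931773] 0.5841748856801104
```

View pics/c3.png

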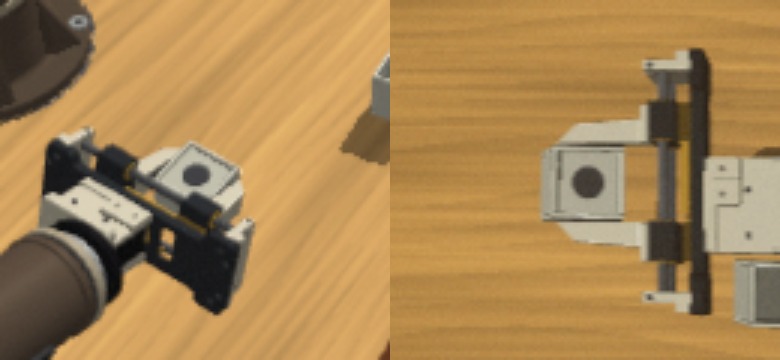

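It's the disc mark, so this cup goes in the disc tray. I'll refine both tray poses using colour, so the shadow doesn't bias the fit.

```bash
cat > tray.py <<'E'
from h import *
import look as L
out=[]
for n,p in(('disc',(.634,.163,.007)),('bar',(.651,-.169,.007))):
    V=[]
    for im in(L.t,L.s):
        u,v=proj(im,p)[0];c=im['color'].astype(float);g=c[...,1]/(c[...,0]+1)
        V0=cv2.cvtColor(im['color'],cv2.COLOR_RGB2HSV)[...,2]
        m=((g<.6)&(V0<140)).astype(np.uint8);w=np.zeros_like(m);w[int(v-58):int(v+58),int(u-58):int(u+58)]=1
        m=cv2.morphologyEx(m*w,cv2.MORPH_OPEN,np.ones((3,3)));cs,_=cv2.findContours(m,cv2.RETR_EXTERNAL,cv2.CHAIN_APPROX_NONE)
        V.append((im,max(cs,key=cv2.contourArea)))
    for S in(V[:1],V[1:],V):
        r=fitbox(S,[p[0],p[1],-.078 if n=='disc' else .07],(.084,.228,.014),0);print(n,r[0].round(4),round(r[1]),[cv2.contourArea(c) for _,c in S])
    x=r[0];im=L.t;u,v=proj(im,p)[0];o=np.array([int(u)-60,int(v)-45]);k=6
    a=cv2.resize(im['color'][o[1]:o[1]+75,o[0]:o[0]+120,::-1],None,fx=k,fy=k,interpolation=cv2.INTER_CUBIC)
    cs,sn=np.cos(x[2]),np.sin(x[2])
    for j in(-1,0,1):
        q=[[x[0]+cs*A-sn*(B+.072*j),x[1]+sn*A+cs*(B+.072*j),.014] for A,B in((-.03,-.03),(.03,-.03),(.03,.03),(-.03,.03))]
        cv2.polylines(a,[((proj(im,q)-o+.5)*k).astype(np.int32)],True,(0,255,0),1)
    out.append(a[:300])
cv2.imwrite('pics/tr.png',np.vstack(out))
E
python3 tray.py
```

```text
disc [ 0.6295  0.1665 -0.0714] 1691 [1022.0]
disc [ 0.6334  0.1649 -0.0693] 207 [1345.0]
disc [ 0.6334  0.1657 -0.0697] 1898 [1022.0, 1345.0]
bar [ 0.6508 -0.1678  0.1462] 1644 [1029.0]
bar [ 0.6498 -0.1651  0.0797] 231 [2110.0]
bar [ 0.6504 -0.1655  0.0687] 1886 [1029.0, 2110.0]
```

View pics/tr.png

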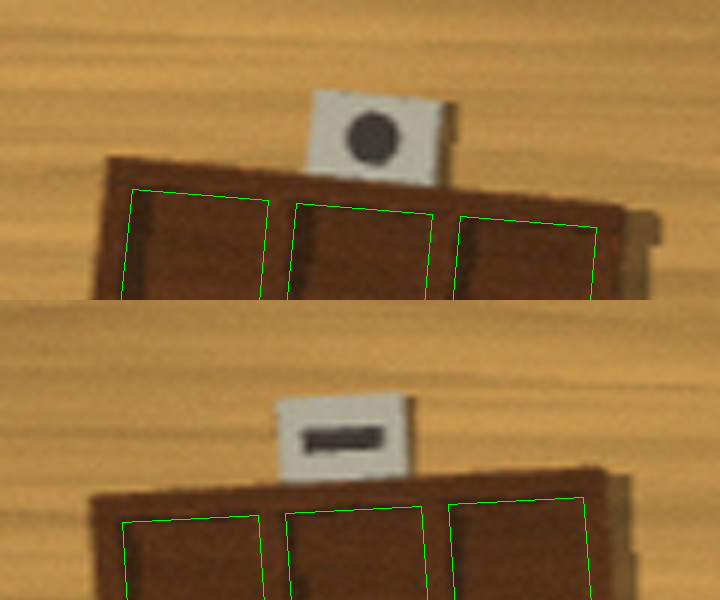

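>>> move_arm(series=[[0,0,0,-2.5,0,0],[0,0,0,0,-4,0],[0,0,0,0,0,0]])

```text
clock: 15.5
position: [0.4342, -0.1523, 0.1851]
ee_rot: [-1.47, -1.471, -1.052]
force: [-0.1, 0.2, -1.7]
width: 0.587
```

The overlay shows the pocket outlines lying on the real pocket edges. The far tray corners are at (108,157)/(622,207) for disc and (92,197)/(604,168) for bar (bar rows minus 300). I'll cross-check the tray poses from those corners.

Run:
```python
from h import *
import look as L
for n,p,A,B in(('disc',(.634,.163,.007),(108,157),(622,207)),('bar',(.651,-.169,.007),(92,197),(604,168))):
    u,v=proj(L.t,p)[0];o=np.array([int(u)-60,int(v)-45])
    a,b=[atz(L.t,*(np.array(q)/6-.5+o),.014)[:2] for q in(A,B)]
    d=(a-b);y=np.arctan2(-d[0],d[1]);m=(a+b)/2;c=m-.042*np.array([np.cos(y),np.sin(y)])
    print(n,np.linalg.norm(d),y,c)
    for j in(1,0,-1): print(j,c+.072*j*np.array([-np.sin(y),np.cos(y)]))
s=monitor.observe();print(s['position'],R(s['ee_rot']).round(3))
print(s['joints'].round(2))
p=s['position'];q=p+[0,-.012,-.0]
for im,nm in((L.t,'t'),(L.s,'s')):
    c=blob(im,p[0],p[1],p[2]+.017,'white',14);print(nm,cv2.contourArea(c))
# disc mark location from top
im=L.t;u,v=proj(im,p+[0,0,.015])[0].astype(int);g=im['color'].mean(2)[v-9:v+10,u-12:u+13];yy,xx=np.nonzero(g<90);print(len(xx),atz(im,u-12+xx.mean(),v-9+yy.mean(),p[2]+.014))
```

```text
disc 0.22623180367802223 -0.08543127627436961 [0.63332388 0.16724037]
1 [0.63946745 0.23897778]
0 [0.63332388 0.16724037]
-1 [0.6271803  0.09550295]
bar 0.22670900513326164 0.07043054184799379 [ 0.65070831 -0.1641894 ]
1 [ 0.6456415 -0.0923679]
0 [ 0.65070831 -0.1641894 ]
-1 [ 0.65577511 -0.23601089]
[ 0.43429582 -0.15223315  0.18477465] [[-0.014  1.     0.022]
 [ 0.343 -0.016  0.939]
 [ 0.939  0.021 -0.343]]
[ 0.62  0.81  0.22  1.76 -0.84  1.74  1.27]
t 577.5
s 303.5
75 [ 0.4342557  -0.15009056  0.19877465]
```

>>> move_arm(series=[[2.3,4.2,0,0,0,0],[2.3,4.2,0,0,0,0],[2.3,4.2,0,0,0,0],[2.3,4.2,0,0,0,0],[2.3,4.2,0,0,0,0],[2.3,4.2,0,0,0,-2],[2.3,4.2,0,0,0,-2],[0,0,0,0,0,0]])

```text
clock: 16.4
position: [0.5948, 0.1495, 0.1858]
ee_rot: [-1.519, -1.425, -1.092]
force: [-1.0, -0.2, -1.4]
width: 0.587
```

Run:
```python
from h import *
s=monitor.observe();print(s['joints'].round(3),s['position'],R(s['ee_rot']).round(3),s['force'],s['width'])
```

```text
[ 0.198  0.758  0.029  1.875 -1.296  1.353  1.077] [0.59475013 0.14954368 0.18581618] [[ 0.007  0.997  0.08 ]
 [ 0.337 -0.078  0.938]
 [ 0.941  0.021 -0.337]] [-1.011073   -0.16288135 -1.41171124] 0.5872830408291828
```

>>> move_arm(series=[[1,2,-1,0,0,0],[1,2,-1,0,0,0],[1,2,-1,0,0,0],[1,2,-1,0,0,0],[0,0,0,0,0,0]])

```text
clock: 16.9
position: [0.6346, 0.2247, 0.1436]
ee_rot: [-1.525, -1.423, -1.091]
force: [0.0, 0.4, -0.4]
width: 0.587
```

Run:
```python
from h import *
s=monitor.observe();print(s['joints'].round(3),s['position'],R(s['ee_rot']).round(3),s['force'],s['width'])
```

```text
[ 0.246  0.857 -0.24   1.808 -1.305  1.111  1.037] [0.63463053 0.22470026 0.14359922] [[ 0.01   0.996  0.084]
 [ 0.34  -0.083  0.937]
 [ 0.94   0.019 -0.339]] [ 0.04377458  0.39817719 -0.38428686] 0.5872932227131712
```

>>> move_arm(series=[[0.5,1.2,-2,0,0,0],[0,0,-2.5,0,0,0],[0,0,-2,0,0,0],[0,0,0,0,0,0],[0,0,0,0,0,0]])

```text
clock: 17.4
position: [0.6401, 0.2332, 0.0792]
ee_rot: [-1.529, -1.423, -1.093]
force: [-0.5, -0.1, -1.1]
width: 0.586
```

```bash
cat > held.py <<'E'
from h import *
import look as L, sys
s=monitor.observe();p=s['position'];print(s['joints'].round(3),p,R(s['ee_rot']).round(3),s['force'],s['width'])
for n in ('t','s'):
    im=getattr(L,n);q=p+[0,0,.012];u,v=proj(im,q)[0].astype(int);g=im['color'].mean(2)[v-9:v+10,u-11:u+12]
    m=(g<95).astype(np.uint8);k,lab,st,ce=cv2.connectedComponentsWithStats(m)
    i=1+np.argmin([np.hypot(*(c-[11,9])) for c in ce[1:]]) if k>1 else 0
    print(n,st[i],atz(im,u-11+ce[i][0],v-9+ce[i][1],q[2]))
save(L.t,'t_'+sys.argv[1]);save(L.s,'s_'+sys.argv[1])
E
python3 held.py p1
```

```text
[ 0.271  0.974 -0.301  1.785 -1.306  1.031  1.116] [0.64056133 0.23354472 0.08023683] [[ 0.009  0.996  0.088]
 [ 0.341 -0.086  0.936]
 [ 0.94   0.022 -0.341]] [ 1.66680153 -0.22717967 -0.44573296] 0.5896835477653695
t [ 7  6  8  9 57] [0.63980468 0.23526908 0.09223683]
s [  0   8  23  11 139] [0.64743032 0.21578825 0.09223683]
```

>>> move_arm(series=[[0,0.35,-1,0,0,0],[0,0,-1.2,0,0,0],[0,0,0,0,0,0],[0,0,0,0,0,0]])

```text
clock: 17.9
position: [0.6399, 0.237, 0.0563]
ee_rot: [-1.529, -1.422, -1.093]
force: [-0.0, 0.6, -0.7]
width: 0.589
```

```bash
python3 held.py p2
```

```text
[ 0.278  1.017 -0.319  1.777 -1.306  1.006  1.145] [0.64019926 0.23709788 0.05693296] [[ 0.01   0.996  0.088]
 [ 0.341 -0.086  0.936]
 [ 0.94   0.021 -0.34 ]] [ 0.22379328 -0.20813925 -1.94522448] 0.5874191900976345
t [ 7  6  9  9 60] [0.63983783 0.23902283 0.06893296]
s [  0   8  23  11 142] [0.64864293 0.21870861 0.06893296]
```

Aligned at (0.6398, 0.239), with no contact yet. Lowering further.

>>> move_arm(series=[[0,0,-0.5,0,0,0],[0,0,-0.2,0,0,0],[0,0,0,0,0,0],[0,0,0,0,0,0]])

```text
clock: 18.4
position: [0.6404, 0.2373, 0.0507]
ee_rot: [-1.528, -1.423, -1.095]
force: [0.1, -3.0, 5.2]
width: 0.584
```

```bash
python3 held.py p3
```

```text
[ 0.28   1.029 -0.322  1.774 -1.306  1.002  1.154] [0.64039533 0.2372453  0.05071034] [[ 0.009  0.996  0.088]
 [ 0.34  -0.086  0.936]
 [ 0.94   0.021 -0.34 ]] [-0.27297547 -2.73509427  5.05754447] 0.5883269899188784
t [ 7  6  8  9 58] [0.64044009 0.23923556 0.06271034]
s [  0   8  23  11 138] [0.6465527  0.21919858 0.06271034]
```

>>> move_arm(series=[[0,0,0,0,0,0],[0,0,0,0,0,0],[0,0,0,0,0,0],[0,0,0,0,0,0],[0,0,0,0,0,0],[0,0,0,0,0,0]], grip=1.0)

```text
clock: 19.1
position: [0.6401, 0.2371, 0.0498]
ee_rot: [-1.529, -1.423, -1.094]
force: [-0.8, 0.4, -0.8]
width: 0.995
```

>>> move_arm(series=[[-0.2,-2,0.5,0,0,0],[-0.3,-3,1,0,0,0],[-0.3,-3,3,0,0,0],[0,-3,4,-8,0,0],[-3,-3,4,-8,0,0],[-4,-3,3,-8,0,0],[-4,-2,0,-8,0,0],[0,0,0,0,0,0]])

```text
clock: 19.9
position: [0.529, 0.054, 0.1986]
ee_rot: [-1.907, -1.835, -0.721]
force: [0.5, 0.9, 0.6]
width: 0.998
```

Run:
```python
from h import *
import look as L
s=monitor.observe();p=s['position'];print(s['joints'].round(3),p,R(s['ee_rot']).round(3),s['width'])
save(L.t,'t4');save(L.s,'s4');o=[]
for im,P,r in((L.t,(.639,.238,.04),12),(L.t,(.453,.177,.03),22),(L.t,(.3464,-.3245,.03),22)):
    c=blob(im,*P,'white',r);b=fitbox([(im,c)],[P[0],P[1],0.03 if P[0]<.6 else -.08],(.054,.054,.058),.006 if P[0]>.6 else 0);print(b,cv2.contourArea(c))
for im,P in((L.t,(.639,.238,.06)),(L.s,(.639,.238,.06)),(L.t,(.453,.177,.058))):
    u,v=proj(im,P)[0].astype(int);o.append(cv2.resize(im['color'][v-30:v+30,u-22:u+23,::-1],(260,345),interpolation=cv2.INTER_CUBIC))
cv2.imwrite('pics/c4.png',np.hstack(o))
```

```text
[ 0.235  0.42  -0.035  1.956 -0.812  0.991  0.702] [0.53175897 0.05514058 0.19646073] [[ 0.009  0.996  0.09 ]
 [ 0.788 -0.062  0.613]
 [ 0.616  0.065 -0.785]] 1.001549816984736
(array([ 0.64351783,  0.24001893, -0.0185605 ]), np.float64(146.15625)) 436.0
(array([0.46383184, 0.15077585, 0.13292233]), np.float64(154.15625)) 342.0
(array([ 0.34623768, -0.3439487 , -0.11705745]), np.float64(424.140625)) 147.0
```

View pics/c4.png

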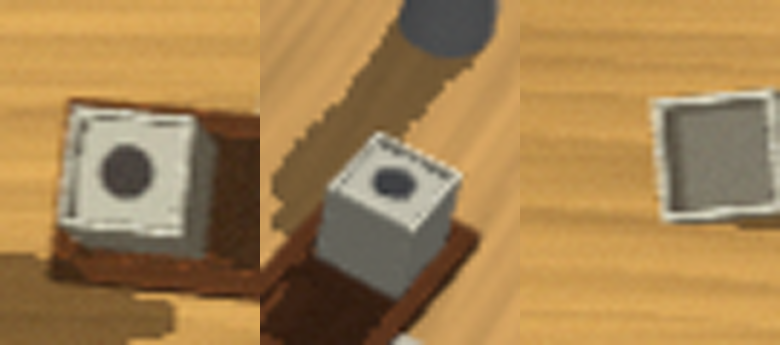

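The disc cup sits flat in pocket 1 with its mark up. Cup 1 has been knocked and is now at about (0.46, 0.15), so I'll re-measure it.

```bash
cat > cup.py <<'E'
from h import *
import look as L, sys
x,y,z0,a,b,h=map(float,sys.argv[1:7])   # guess and box size in mm
r=int(sys.argv[7]) if len(sys.argv)>7 else 26
for n in('t','s'):
    im=getattr(L,n);c=blob(im,x,y,.03,'white',r)
    f=fitbox([(im,c)],[x,y,0.],(a/1e3,b/1e3,h/1e3),z0);print(n,f[0].round(4),round(f[1]),cv2.contourArea(c))
    print('  rect',cv2.minAreaRect(c))
E
python3 cup.py .46 .15 0 54 54 58; python3 -c "
from h import *
im=imaging.get_image('top');u,v=proj(im,(.453,.177,.058))[0].astype(int)
for c in((720,157),(652,100),(665,220),):print(atz(im,u-22+(c[0]-520)/260*45-.5,v-30+c[1]/345*60-.5,.058))"
```

```text
t [0.4645 0.1421 0.0982] 141 354.0
  rect ((210.4554443359375, 225.55445861816406), (21.4928035736084, 19.104713439941406), 84.2894058227539)
s [0.4625 0.1366 0.554 ] 174 250.0
  rect ((297.03448486328125, 175.41378784179688), (20.42648696899414, 15.598407745361328), 21.801410675048828)
[0.46280512 0.14889    0.058     ]
[0.48736013 0.17884333 0.058     ]
[0.43518012 0.17204956 0.058     ]
```

>>> move_arm(series=[[-1,1.3,0,-8,0,2],[-1,1.3,0,-8,0,2],[-1,1.3,0,-8,0,2],[-1,1.3,0,-8,0,2],[-1,1.3,0,-8,0,2],[-1,1.3,-1,-8,0,1],[-0.7,1.6,-3,-8,0,0],[0,0,-3,-3,0,0]])

```text
clock: 20.95
position: [0.4646, 0.156, 0.1227]
ee_rot: [1.825, 2.2, -0.363]
force: [0.2, 0.9, -0.4]
width: 1.005
```

>>> move_arm(series=[[0,0,0,0,0,0],[0,0,0,0,0,0]])

```text
clock: 21.15
position: [0.465, 0.1487, 0.1241]
ee_rot: [1.838, 2.194, -0.367]
force: [0.9, 0.5, 0.7]
width: 1.0
```

Run:
```python
from h import *
s=monitor.observe();print(s['joints'].round(3),s['position'],R(s['ee_rot']).round(3),s['force'])
im=imaging.get_image('wrist');save(im,'w2')
g=im['color'].copy()
# predicted rim for check
M=np.array(im['mount']);T=R(s['ee_rot']);f=im['fx']
for P in [(.4645+a*np.cos(.13)-b*np.sin(.13),.1487+a*np.sin(.13)+b*np.cos(.13),.058) for a in(-.027,.027) for b in(-.027,.027)]:
    c=M[:3,:3].T@(T.T@(np.array(P)-s['position'])-M[:3,3]);th=np.arctan2(np.hypot(c[0],c[1]),c[2]);q=np.array([im['cx'],im['cy']])+f*th*c[:2]/np.hypot(c[0],c[1]);cv2.circle(g,tuple(q.astype(int)),3,(255,0,0),-1)
cv2.imwrite('pics/w2m.png',g[:,:,::-1])
```

```text
[-0.748  0.452  0.143  1.977  0.314  0.925 -0.654] [0.46498821 0.14873767 0.12409433] [[-0.169  0.985  0.033]
 [ 0.921  0.17  -0.352]
 [-0.352 -0.029 -0.936]] [0.85535274 0.50406965 0.70075196]
```

View pics/w2m.png

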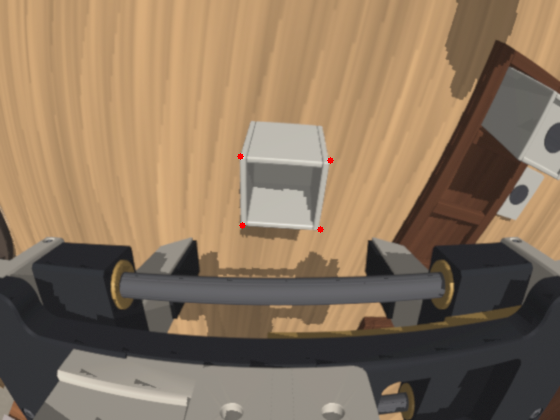

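>>> move_arm(series=[[0,0,-3,0,-1.7,-2],[0,0,-3,0,0,0],[0,0,-2.2,0,0,0],[0,0,-0.9,0,0,0],[0,0,0,0,0,0],[0,0,0,0,0,0]])

```text
clock: 21.8
position: [0.4662, 0.1492, 0.0352]
ee_rot: [1.873, 2.143, -0.338]
force: [0.5, 0.3, -0.4]
width: 0.997
```

>>> move_arm(series=[[0,0,0,0,0,0],[0,0,0,0,0,0],[0,0,0,0,0,0],[0,0,0,0,0,0],[0,0,0,0,0,0],[0,0,0,0,0,0],[0,0,0,0,0,0]], grip=0.4, force=30)

```text
clock: 22.5
position: [0.465, 0.1496, 0.034]
ee_rot: [1.871, 2.145, -0.341]
force: [-2.2, 0.3, 2.8]
width: 0.585
```

```bash
cat > st.py <<'E'
from h import *
s=monitor.observe();T=R(s['ee_rot']);z=T[:,2];y=T[:,1]
print(s['joints'].round(2),'pos',s['position'].round(4),'z',z.round(3),'jaw',y.round(3),'tilt about x %.1f'%np.degrees(np.arctan2(z[1],-z[2])),'yaw %.3f'%np.arctan2(y[1],y[0]),'F',s['force'].round(1),s['width'].round(3),s['clock'])
E
python3 st.py
```

```text
Traceback (most recent call last):
  File "st.py", line 3, in <module>
    print(s['joints'].round(2),'pos',s['position'].round(4),'z',z.round(3),'jaw',y.round(3),'tilt about x %.1f'%np.degrees(np.arctan2(z[1],-z[2])),'yaw %.3f'%np.arctan2(y[1],y[0]),'F',s['force'].round(1),s['width'].round(3),s['clock'])
                                                                                                                                                                                                            ^^^^^^^^^^^^^^^^
AttributeError: 'float' object has no attribute 'round'
```

>>> move_arm(series=[[0,0,3,0,0,0],[0,0,4,0,0,0],[0,0,2,7.9,1.1,0],[0,0,0,7.9,1.1,0],[0,0,0,7.9,1.1,0],[0,0,0,7.9,1.1,0],[0,0,0,7.9,1.1,0],[0,0,0,7.9,1.1,0]])

```text
clock: 23.3
position: [0.4653, 0.1496, 0.1243]
ee_rot: [-1.818, -2.085, -0.427]
force: [-1.0, 0.5, -2.1]
width: 0.587
```

>>> move_arm(series=[[0,0,0,7.9,1.1,0],[0,0,0,7.9,1.1,0],[0,0,0,7.9,1.1,0],[0,0,0,7.9,1.1,0],[0,0,0,7.9,1.1,0],[0,0,0,0,0,0],[0,0,0,0,0,0]])

```text
clock: 24.0
position: [0.4645, 0.1494, 0.1226]
ee_rot: [-1.392, -1.592, -0.895]
force: [0.8, 1.3, -0.8]
width: 0.586
```

```bash
sed -i "s/s\['width'\].round(3)/round(s['width'],3)/" st.py; python3 st.py
```

```text
[ 0.58  0.84 -0.5   1.99 -0.86  1.02  0.99] pos [0.4645 0.1494 0.1226] z [-0.126  0.903 -0.411] jaw [ 0.991  0.136 -0.004] tilt about x 65.5 yaw 0.137 F [ 0.8  1.3 -0.8] 0.586 24.0
```

>>> move_arm(series=[[0,0,-3,4,0.6,0],[0,0,-3,0,0,0],[0,0,-2,0,0,0],[0,0,-1,0,0,0],[0,0,0,0,0,0],[0,0,0,0,0,0]])

```text
clock: 24.6
position: [0.465, 0.1503, 0.035]
ee_rot: [-1.342, -1.543, -0.935]
force: [0.3, 0.1, -0.5]
width: 0.584
```

```bash
python3 st.py; python3 -c "
from h import *
T=R([1.871,2.145,-.341]);print(T.round(3)[:,1:])
s=monitor.observe();D=R(s['ee_rot'])@T.T;print('cup axis now',D[:,2].round(3),'cup x',D[:,0].round(3))"
```

```text
[ 0.59  1.06 -0.49  1.95 -0.86  0.97  1.13] pos [0.465  0.1503 0.035 ] z [-0.131  0.929 -0.345] jaw [ 0.99   0.139 -0.001] tilt about x 69.6 yaw 0.140 F [ 0.3  0.1 -0.5] 0.584 24.6
[[ 0.991  0.051]
 [ 0.136 -0.352]
 [ 0.002 -0.935]]
cup axis now [ 0.142 -0.99  -0.011] cup x [ 0.98   0.142 -0.137]
```

>>> move_arm(series=[[0,0,-0.5,0,0,0],[0,0,-0.4,0,0,0],[0,0,0,0,0,0]])

```text
clock: 24.9
position: [0.4648, 0.1505, 0.0278]
ee_rot: [-1.338, -1.537, -0.939]
force: [-0.9, -7.8, 17.8]
width: 0.585
```

>>> move_arm(series=[[0,0,0,0,0,0],[0,0,0,0,0,0],[0,0,0,0,0,0],[0,0,0,0,0,0],[0,0,0,0,0,0]], grip=1.0)

```text
clock: 25.4
position: [0.4645, 0.1496, 0.0243]
ee_rot: [-1.343, -1.539, -0.935]
force: [0.9, 0.8, -0.2]
width: 0.967
```

>>> move_arm(series=[[0.3,-2,0.5,0,0,0],[0.4,-3,1,0,0,0],[0.4,-3,2,-8,0,0],[0,-3,4,-8,0,0],[0,-1,4,-8,0,0],[0,0,4,-8,0,0],[0,0,0,-8,0,0],[0,0,0,0,0,0]])

```text
clock: 26.2
position: [0.4765, 0.0336, 0.1831]
ee_rot: [-1.803, -1.971, -0.393]
force: [0.2, 1.3, 0.9]
width: 1.0
```

```bash
python3 st.py; python3 cup.py .4655 .1555 0 54 58 54 24
```

```text
[ 0.33  0.43 -0.22  1.9  -0.46  1.07  0.48] pos [0.4765 0.0336 0.1831] z [-0.127  0.488 -0.864] jaw [ 0.99   0.111 -0.083] tilt about x 29.5 yaw 0.111 F [0.2 1.3 0.9] 1.0 26.2
t [0.4651 0.1569 0.089 ] 56 467.5
  rect ((205.97560119628906, 225.2804718017578), (21.534149169921875, 24.184507369995117), 83.6598129272461)
s [0.4602 0.1444 0.4907] 339 66.5
  rect ((297.229736328125, 179.37838745117188), (16.395288467407227, 5.293546199798584), 17.10272979736328)
```

>>> move_arm(series=[[-0.2,2,0,-7.9,-1,0],[-0.2,2,0,-7.9,-1,0],[-0.2,2,0,-7.9,-1,0],[-0.2,2,0,-7.9,-1,0],[-0.2,2,0,-7.9,-1,0],[-0.2,2,0,-7.9,-1,0],[-0.1,1.6,-3,-2,-4,1],[0,0,-3,0,0,0]])

```text
clock: 27.1
position: [0.4601, 0.1673, 0.1155]
ee_rot: [1.959, 2.09, -0.319]
force: [-0.2, -1.6, 0.1]
width: 0.996
```

>>> move_arm(series=[[0,0,-2,0,0,0],[0,0,0,0,0,0],[0,0,0,0,0,0]])

```text
clock: 27.4
position: [0.4619, 0.1621, 0.0977]
ee_rot: [1.969, 2.08, -0.322]
force: [-0.6, -0.5, -0.1]
width: 0.999
```

```bash
python3 st.py
```

```text
[-0.61  0.49 -0.06  1.98  0.41  0.9  -0.9 ] pos [0.4619 0.1621 0.0977] z [ 0.035 -0.334 -0.942] jaw [0.998 0.058 0.016] tilt about x -19.5 yaw 0.058 F [-0.6 -0.5 -0.1] 0.999 27.4
```

>>> move_arm(series=[[0.15,0.75,-2,0,1,4],[0,0,-2.5,0,0,0],[0,0,-1.7,0,0,0],[0,0,-0.7,0,0,0],[0,0,0,0,0,0]])

```text
clock: 27.9
position: [0.4641, 0.171, 0.0301]
ee_rot: [1.894, 2.155, -0.32]
force: [-0.7, 0.6, 0.9]
width: 0.998
```

```bash
python3 st.py
```

```text
[-0.63  0.6  -0.05  2.01  0.47  0.76 -0.93] pos [0.4641 0.171  0.0301] z [ 0.045 -0.329 -0.943] jaw [0.992 0.129 0.003] tilt about x -19.2 yaw 0.129 F [-0.7  0.6  0.9] 0.998 27.9
```

>>> move_arm(series=[[0,0,0,0,0,0],[0,0,0,0,0,0],[0,0,0,0,0,0],[0,0,0,0,0,0],[0,0,0,0,0,0],[0,0,0,0,0,0],[0,0,0,0,0,0]], grip=0.4, force=30)

```text
clock: 28.6
position: [0.4639, 0.172, 0.0304]
ee_rot: [1.892, 2.156, -0.318]
force: [-0.6, 1.8, 4.9]
width: 0.592
```

```bash
python3 st.py; python3 -c "
from h import *
np.save('R0.npy',R(monitor.observe()['ee_rot']))"
cat >> st.py <<'E'
D=T@np.load('R0.npy').T;print('rot since grasp deg',np.degrees(cv2.Rodrigues(D)[0].ravel()).round(1),'underside dir',(D@np.array([float(a) for a in __import__('sys').argv[1:4]])).round(3) if len(__import__('sys').argv)>3 else '')
E
```

```text
[-0.63  0.6  -0.05  2.01  0.47  0.76 -0.93] pos [0.4639 0.172  0.0304] z [ 0.047 -0.328 -0.944] jaw [0.991 0.13  0.004] tilt about x -19.2 yaw 0.131 F [-0.6  1.8  4.9] 0.592 28.6
```

>>> move_arm(series=[[0,0,4,0,0,0],[0,0,4,0,0,0],[0,0,3,7.9,1.0,0],[0,0,3,7.9,1.0,0],[0,0,1,7.9,1.0,0],[0,0,0,7.9,1.0,0],[0,0,0,7.9,1.0,0],[0,0,0,7.9,1.0,0]])

```text
clock: 29.4
position: [0.4648, 0.1715, 0.1812]
ee_rot: [-1.806, -2.052, -0.473]
force: [-1.4, 0.1, -2.2]
width: 0.587
```

>>> move_arm(series=[[0,0,0,7.9,1.0,0],[0,0,0,7.9,1.0,0],[0,0,0,7.9,1.0,0],[0,0,0,7.9,1.0,0],[0,0,0,7.9,1.0,0],[0,0,0,0,0,0],[0,0,0,0,0,0]])

```text
clock: 30.1
position: [0.4639, 0.1717, 0.1795]
ee_rot: [-1.375, -1.557, -0.934]
force: [-0.1, 0.5, -0.1]
width: 0.59
```

```bash
python3 st.py -.13 .9915 0; python3 held.py q1
python3 - <<'E'
from h import *
p=monitor.observe()['position'];o=[]
for n in('top','scene'):
    im=imaging.get_image(n);u,v=proj(im,p)[0].astype(int);o.append(cv2.resize(im['color'][v-40:v+40,u-45:u+45,::-1],(390,346)))
cv2.imwrite('pics/c5.png',np.hstack(o))
E
```

```text
[ 0.62  0.77 -0.59  2.01 -0.9   1.04  0.93] pos [0.4639 0.1717 0.1795] z [-0.112  0.922 -0.372] jaw [0.993 0.121 0.003] tilt about x 68.0 yaw 0.122 F [-0.1  0.5 -0.1] 0.59 30.1
rot since grasp deg [86.8 11.1 -0.1] underside dir [-0.008  0.043  0.999]
[ 0.614  0.769 -0.596  2.01  -0.898  1.039  0.929] [0.46384544 0.17288882 0.1813895 ] [[-0.053  0.992 -0.112]
 [ 0.37   0.124  0.921]
 [ 0.927  0.007 -0.374]] [ 0.27538924  0.67433788 -0.74423272] 0.5830797418189437
t [ 8  2  4 16 50] [0.46396505 0.17662386 0.1933895 ]
s [  0   8  23  11 145] [0.47509365 0.15926775 0.1933895 ]
```

View pics/c5.png

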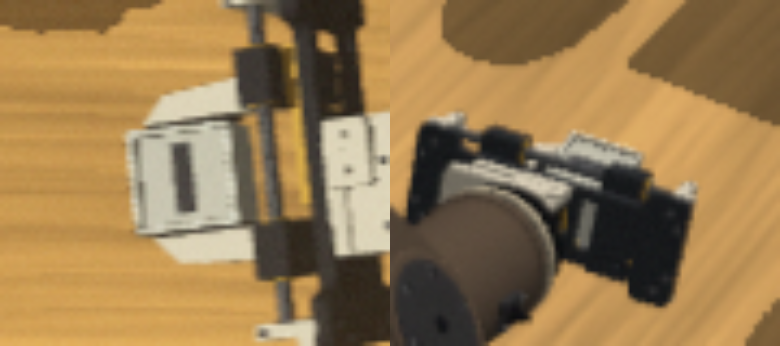

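Mark is a bar. This one goes to pocket +1 of the bar tray, at (0.6456, -0.092).

>>> move_arm(series=[[2.6,-3.8,0,2.5,0.3,0],[2.6,-3.8,0,0,0,0],[2.6,-3.8,0,0,0,-1],[2.6,-3.8,0,0,0,-1],[2.6,-3.8,0,0,0,-1],[2.6,-3.8,0,0,0,0],[2.6,-3.8,0,0,0,0],[0,0,0,0,0,0]])

```text
clock: 31.1
position: [0.6493, -0.0988, 0.1809]
ee_rot: [-1.398, -1.501, -0.995]
force: [-0.4, -1.0, -1.1]
width: 0.586
```

>>> move_arm(series=[[0,0,-2,0,0,0],[0,0,-2,0,0,0],[0,0,-1,0,0,0],[0,0,0,0,0,0],[0,0,0,0,0,0]])

```text
clock: 31.6
position: [0.6457, -0.0934, 0.1302]
ee_rot: [-1.389, -1.494, -0.992]
force: [0.0, -0.6, -0.4]
width: 0.585
```

```bash
python3 st.py -.13 .9915 0; python3 held.py q2
```

```text
[ 0.7   1.1  -0.4   1.27 -0.68  1.55  0.74] pos [ 0.6457 -0.0934  0.1302] z [-0.065  0.942 -0.328] jaw [0.998 0.07  0.004] tilt about x 70.8 yaw 0.070 F [ 0.  -0.6 -0.4] 0.585 31.6
rot since grasp deg [89.7  9.  -2.3] underside dir [-0.004 -0.003  1.   ]
[ 0.704  1.096 -0.404  1.265 -0.676  1.546  0.742] [ 0.64613684 -0.09383659  0.13097202] [[-0.028  0.998 -0.064]
 [ 0.328  0.07   0.942]
 [ 0.944  0.006 -0.329]] [-0.22160547 -0.05263539 -1.15553189] 0.5875142806772818
t [ 7  3  4 15 53] [ 0.64573851 -0.08798023  0.14297202]
s [ 6  7 13  7 32] [ 0.64778392 -0.09436016  0.14297202]
```

>>> move_arm(series=[[0,-0.35,-2,0,0,0],[0,0,-2,0,0,0],[0,0,-1.6,0,0,0],[0,0,-1.2,0,0,0],[0,0,0,0,0,0],[0,0,0,0,0,0]])

```text
clock: 32.3
position: [0.646, -0.0974, 0.062]
ee_rot: [-1.389, -1.494, -0.993]
force: [-0.2, -0.9, -0.5]
width: 0.59
```

```bash
python3 st.py -.13 .9915 0; python3 held.py q3
```

```text
[ 0.7   1.19 -0.39  1.24 -0.65  1.51  0.8 ] pos [ 0.646  -0.0974  0.062 ] z [-0.064  0.942 -0.328] jaw [0.998 0.07  0.005] tilt about x 70.8 yaw 0.070 F [-0.2 -0.9 -0.5] 0.59 32.3
rot since grasp deg [89.7  9.  -2.4] underside dir [-0.004 -0.003  1.   ]
[ 0.698  1.188 -0.389  1.241 -0.653  1.509  0.798] [ 0.64641676 -0.09756366  0.06303314] [[-0.029  0.998 -0.064]
 [ 0.328  0.07   0.942]
 [ 0.944  0.006 -0.329]] [-0.34149595  0.33335242 -1.52744375] 0.5835440905061543
t [ 8  3  4 14 45] [ 0.64482025 -0.09208579  0.07503314]
s [ 6  7 12  6 29] [ 0.64703732 -0.0978824   0.07503314]
```

>>> move_arm(series=[[0,0.1,-0.5,0,0,0],[0,0,-0.4,0,0,0],[0,0,-0.2,0,0,0],[0,0,0,0,0,0],[0,0,0,0,0,0]])

```text
clock: 32.9
position: [0.646, -0.0964, 0.0524]
ee_rot: [-1.388, -1.495, -0.994]
force: [-1.7, -2.2, 5.7]
width: 0.587
```

```bash
python3 st.py -.13 .9915 0
```

```text
[ 0.7   1.2  -0.39  1.24 -0.65  1.5   0.81] pos [ 0.646  -0.0964  0.0524] z [-0.064  0.943 -0.328] jaw [0.998 0.07  0.006] tilt about x 70.8 yaw 0.070 F [-1.7 -2.2  5.7] 0.587 32.9
rot since grasp deg [89.8  9.  -2.3] underside dir [-0.005 -0.004  1.   ]
```

>>> move_arm(series=[[0,0,0,0,0,0],[0,0,0,0,0,0],[0,0,0,0,0,0],[0,0,0,0,0,0],[0,0,0,0,0,0],[0,0,0,0,0,0]], grip=1.0)

```text
clock: 33.5
position: [0.646, -0.0966, 0.0511]
ee_rot: [-1.39, -1.495, -0.993]
force: [0.3, -0.8, -0.6]
width: 0.996
```

>>> move_arm(series=[[0.1,-2,0.5,0,0,0],[0.1,-3,1,0,0,0],[0,-3,3,0,0,0],[0,-2,4,-8,0,0],[-3,-1,4,-8,0,0],[-4,0,3,-8,0,0],[-4,0,0,-8,0,0],[-4,0,0,-8,0,0]])

```text
clock: 34.3
position: [0.4976, -0.2074, 0.2072]
ee_rot: [-1.86, -1.947, -0.466]
force: [0.3, 1.3, -0.1]
width: 0.999
```

```bash
python3 st.py
python3 - <<'E'
from h import *
o=[]
for n,Ps in(('top',[(.646,-.093,.06),(.3464,-.3245,.058)]),('scene',[(.646,-.093,.06)])):
    im=imaging.get_image(n);save(im,n+'5')
    for P in Ps:
        u,v=proj(im,P)[0].astype(int);o.append(cv2.resize(im['color'][v-30:v+30,u-22:u+23,::-1],(260,345),interpolation=cv2.INTER_CUBIC))
cv2.imwrite('pics/c6.png',np.hstack(o))
E
```

```text
[ 0.7   0.56 -0.22  1.61 -0.32  1.32  0.67] pos [ 0.4976 -0.2074  0.2072] z [-0.06   0.504 -0.862] jaw [ 0.998  0.056 -0.037] tilt about x 30.3 yaw 0.056 F [ 0.3  1.3 -0.1] 0.999 34.3
rot since grasp deg [49.3  6.8 -4.8] underside dir
```

View pics/c6.png

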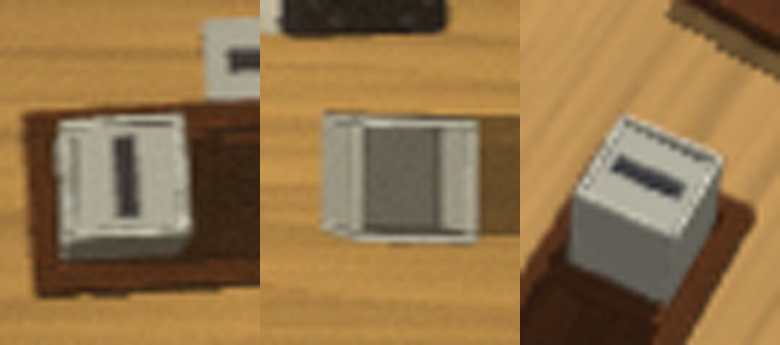

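The bar cup is home and flat. Re-measuring cup 3.

```bash
python3 cup.py .3464 -.334 0 54 54 58 26
python3 - <<'E'
from h import *
im=imaging.get_image('top');u,v=proj(im,(.3464,-.3245,.058))[0].astype(int)
for a,b in((354,116),(478,118),(478,241),(354,241)):print(atz(im,u-22+(a-260)/260*45-.5,v-30+b/345*60-.5,.058))
E
```

```text
t [ 0.3451 -0.3333 -0.0938] 92 461.0
  rect ((397.72625732421875, 274.2489013671875), (26.30352783203125, 20.500579833984375), 2.726311206817627)
s [ 0.3459 -0.3363 -0.0586] 61 596.0
  rect ((169.72830200195312, 262.7509460449219), (26.783266067504883, 26.783266067504883), 42.51044845581055)
[ 0.3726176  -0.30685293  0.058     ]
[ 0.37223519 -0.36082419  0.058     ]
[ 0.31913067 -0.36015794  0.058     ]
[ 0.31868742 -0.30636751  0.058     ]
```

>>> move_arm(series=[[-2,-1.7,0,-8,0,0],[-2,-1.7,0,-8,0,0],[-2.2,-1.7,0,-8,0,-1],[-2.2,-1.7,0,-8,0,-1],[-2.2,-1.7,0,-8,0,-1],[-2.2,-1.7,-2,-8,0,0],[-2.2,-1.7,-3,-3,-2,0],[0,0,0,0,0,0]])

```text
clock: 35.35
position: [0.3432, -0.3243, 0.151]
ee_rot: [2.086, 2.003, -0.392]
force: [0.3, -0.1, -0.4]
width: 1.005
```

>>> move_arm(series=[[0,0,0,0,0,0],[0,0,0,0,0,0]])

```text
clock: 35.55
position: [0.3508, -0.3261, 0.1558]
ee_rot: [2.081, 1.997, -0.382]
force: [0.6, -0.1, 0.1]
width: 0.999
```

```bash
python3 st.py
cat > wv.py <<'E'
from h import *
import sys
x,y,w=map(float,sys.argv[1:4]);s=monitor.observe();im=imaging.get_image('wrist');g=im['color'].copy()
M=np.array(im['mount']);T=R(s['ee_rot']);f=im['fx']
for P in [(x+a*np.cos(w)-b*np.sin(w),y+a*np.sin(w)+b*np.cos(w),.058) for a in(-.027,.027) for b in(-.027,.027)]:
    c=M[:3,:3].T@(T.T@(np.array(P)-s['position'])-M[:3,3]);n=np.hypot(c[0],c[1]);q=np.array([im['cx'],im['cy']])+f*np.arctan2(n,c[2])*c[:2]/n;cv2.circle(g,tuple(q.astype(int)),3,(255,0,0),-1)
cv2.imwrite('pics/'+sys.argv[4]+'.png',g[:,:,::-1])
E
python3 wv.py .3457 -.3345 -.01 w3
```

```text
[ 0.37  0.25  0.03  2.2   0.55  0.66 -0.08] pos [ 0.3508 -0.3261  0.1558] z [-0.028 -0.343 -0.939] jaw [ 0.999 -0.044 -0.013] tilt about x -20.0 yaw -0.044 F [ 0.6 -0.1  0.1] 0.999 35.55
rot since grasp deg [ -0.8   1.  -10. ] underside dir
```

View pics/w3.png

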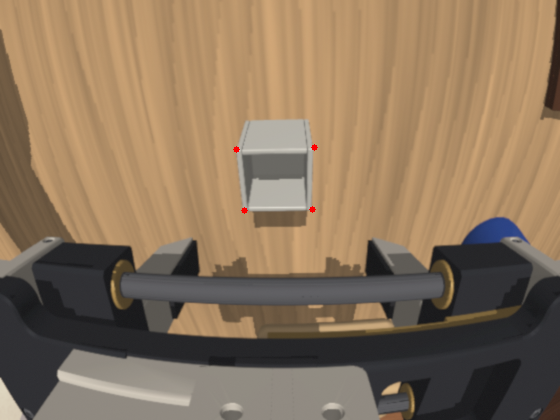

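>>> move_arm(series=[[-0.3,-0.5,-3,0,0,1],[-0.2,-0.4,-4,0,0,0],[0,0,-3,0,0,0],[0,0,-1.8,0,0,0],[0,0,-0.5,0,0,0],[0,0,0,0,0,0],[0,0,0,0,0,0]])

```text
clock: 36.3
position: [0.3446, -0.335, 0.0333]
ee_rot: [2.061, 2.013, -0.38]
force: [-0.6, 0.5, 0.4]
width: 1.002
```

```bash
python3 st.py
```

```text
[ 0.26  0.49  0.2   2.32  0.85  0.31 -0.4 ] pos [ 0.3446 -0.335   0.0333] z [-0.021 -0.344 -0.939] jaw [ 1.    -0.026 -0.013] tilt about x -20.1 yaw -0.026 F [-0.6  0.5  0.4] 1.002 36.3
rot since grasp deg [-0.9  0.9 -9. ] underside dir
```

>>> move_arm(series=[[0,0,0,0,0,0],[0,0,0,0,0,0],[0,0,0,0,0,0],[0,0,0,0,0,0],[0,0,0,0,0,0],[0,0,0,0,0,0],[0,0,0,0,0,0]], grip=0.4, force=30)

```text
clock: 37.0
position: [0.3437, -0.3344, 0.0326]
ee_rot: [2.062, 2.015, -0.38]
force: [-0.3, 1.7, 5.1]
width: 0.588
```

```bash
python3 -c "
from h import *
np.save('R0.npy',R(monitor.observe()['ee_rot']))"; python3 st.py
```

```text
[ 0.26  0.5   0.2   2.32  0.85  0.31 -0.4 ] pos [ 0.3437 -0.3344  0.0326] z [-0.022 -0.343 -0.939] jaw [ 1.    -0.026 -0.014] tilt about x -20.1 yaw -0.026 F [-0.3  1.7  5.1] 0.588 37.0
rot since grasp deg [0. 0. 0.] underside dir
```

>>> move_arm(series=[[0,0,4,0,0,0],[0,1,4,0,0,0],[1.5,4,1,0,0,0],[1.5,4,0,0,0,0],[2,4,0,0,0,0],[2,3.5,0,0,0,0],[2,1,0,0,0,0],[0,0,0,0,0,0]])

```text
clock: 37.8
position: [0.4367, -0.1566, 0.1223]
ee_rot: [2.057, 2.019, -0.376]
force: [-0.2, -1.2, -1.6]
width: 0.587
```

>>> move_arm(series=[[0,0,0,8,0,0],[0,0,0,8,0,0],[0,0,0,8,0,0],[0,0,0,8,0,0],[0,0,0,8,0,0],[0,0,0,8,0,0],[0,0,0,0,0,0]])

```text
clock: 38.5
position: [0.4306, -0.1645, 0.1195]
ee_rot: [-1.973, -1.926, -0.432]
force: [-0.4, -0.4, -2.5]
width: 0.587
```

```bash
python3 st.py 0 0 -1
```

```text
[ 0.81  0.53 -0.38  1.92 -0.26  0.97  0.61] pos [ 0.4306 -0.1645  0.1195] z [-0.025  0.45  -0.893] jaw [ 0.999 -0.016 -0.036] tilt about x 26.8 yaw -0.016 F [-0.4 -0.4 -2.5] 0.587 38.5
rot since grasp deg [46.8  0.2 -0.6] underside dir [ 0.001  0.729 -0.684]
```

>>> move_arm(series=[[0,0,0,8,0,0],[0,0,0,8,0,0],[0,0,0,8,0,0],[0,0,0,8,0,0],[0,0,0,8,0,0],[0,0,0,4,-2,0],[0,0,0,0,0,0]])

```text
clock: 39.2
position: [0.431, -0.1597, 0.1189]
ee_rot: [-1.44, -1.466, -1.022]
force: [0.0, 0.9, -2.1]
width: 0.588
```

```bash
python3 st.py 0 0 -1
```

```text
[ 1.08  0.99 -0.5   1.67 -0.49  1.43  0.92] pos [ 0.431  -0.1597  0.1189] z [-0.014  0.943 -0.332] jaw [1.    0.016 0.003] tilt about x 70.6 yaw 0.016 F [ 0.   0.9 -2.1] 0.588 39.2
rot since grasp deg [90.7 -1.2  1.3] underside dir [-0.002  1.     0.012]
```

Good. Lower to TCP z≈0.027, release and back off.

>>> move_arm(series=[[0,0,-3,0,0,0],[0,0,-3,0,0,0],[0,0,-2,0,0,0],[0,0,-0.8,0,0,0],[0,0,-0.3,0,0,0],[0,0,0,0,0,0]])

```text
clock: 39.8
position: [0.433, -0.1591, 0.0316]
ee_rot: [-1.438, -1.473, -1.023]
force: [0.9, 0.6, -1.4]
width: 0.593
```

```bash
python3 st.py 0 0 -1
```

```text
[ 1.06  1.12 -0.47  1.64 -0.45  1.35  0.98] pos [ 0.433  -0.1591  0.0316] z [-0.014  0.942 -0.336] jaw [1.    0.018 0.008] tilt about x 70.4 yaw 0.018 F [ 0.9  0.6 -1.4] 0.593 39.8
rot since grasp deg [90.5 -1.3  1.7] underside dir [-0.004  1.     0.009]
```

>>> move_arm(series=[[0,0,-0.5,0,0,0],[0,0,0,0,0,0]])

```text
clock: 40.0
position: [0.4335, -0.159, 0.0277]
ee_rot: [-1.436, -1.472, -1.027]
force: [1.4, 0.5, 5.3]
width: 0.59
```

>>> move_arm(series=[[0,0,0,0,0,0],[0,0,0,0,0,0],[0,0,0,0,0,0],[0,0,0,0,0,0],[0,0,0,0,0,0]], grip=1.0)

```text
clock: 40.5
position: [0.4326, -0.1594, 0.0258]
ee_rot: [-1.438, -1.471, -1.025]
force: [-0.2, 1.3, 0.0]
width: 0.967
```

>>> move_arm(series=[[0,-2,0.5,0,0,0],[0,-3,1,0,0,0],[0,-3,2,-8,0,0],[0,-3,4,-8,0,0],[0,-1,4,-8,0,0],[0,0,4,-8,0,0],[0,0,0,-8,0,0],[0,0,0,0,0,0]])

```text
clock: 41.3
position: [0.4348, -0.2767, 0.1851]
ee_rot: [-1.901, -1.948, -0.512]
force: [-0.0, 0.6, -0.1]
width: 0.997
```

```bash
python3 st.py; python3 cup.py .433 -.155 0 54 58 54 20
```

```text
[ 0.96  0.58 -0.36  1.66 -0.23  1.27  0.75] pos [ 0.4348 -0.2767  0.1851] z [-0.011  0.501 -0.865] jaw [1.    0.024 0.001] tilt about x 30.1 yaw 0.024 F [-0.   0.6 -0.1] 0.997 41.3
rot since grasp deg [50.2 -0.9  2.3] underside dir 
t [ 0.4328 -0.155   0.0053] 43 456.5
  rect ((328.0, 239.0), (20.0, 24.0), 90.0)
s [ 0.4332 -0.1569  0.0867] 87 504.0
  rect ((236.362060546875, 232.6551513671875), (24.029081344604492, 26.655210494995117), 23.198591232299805)
```

>>> move_arm(series=[[0,2,0,-8,0,0],[0,2,0,-8,0,0],[0,2,0,-8,0,0],[0,2,0,-8,0,0],[0,2,0,-8,0,0],[0,2,-2,-8,0,0],[-0.2,1.5,-3,-2,0,0],[0,0,-2,0,0,0]])

```text
clock: 42.2
position: [0.4277, -0.1501, 0.1114]
ee_rot: [2.068, 2.095, -0.332]
force: [0.7, -0.7, -0.7]
width: 1.002
```

>>> move_arm(series=[[0,0,0,0,0,0],[0,0,0,0,0,0]])

```text
clock: 42.4
position: [0.4282, -0.1537, 0.1138]
ee_rot: [2.074, 2.088, -0.331]
force: [0.9, 0.1, 0.2]
width: 1.0
```

```bash
python3 st.py
```

```text
[ 0.19  0.36 -0.23  2.16  0.55  0.75 -0.45] pos [ 0.4282 -0.1537  0.1138] z [-0.029 -0.282 -0.959] jaw [ 1.     0.003 -0.031] tilt about x -16.4 yaw 0.003 F [0.9 0.1 0.2] 1.0 42.4
rot since grasp deg [3.8 0.9 1.5] underside dir
```

>>> move_arm(series=[[0.3,0.8,-2,-4,-1.8,1],[0.2,0.4,-3,0,0,0],[0,0,-2.5,0,0,0],[0,0,-1,0,0,0],[0,0,0,0,0,0],[0,0,0,0,0,0]])

```text
clock: 43.0
position: [0.4346, -0.1415, 0.0307]
ee_rot: [2.005, 2.043, -0.356]
force: [-0.9, -0.9, -0.7]
width: 1.0
```

```bash
python3 st.py
```

```text
[ 0.01  0.51 -0.12  2.25  0.85  0.57 -0.84] pos [ 0.4346 -0.1415  0.0307] z [ 0.012 -0.349 -0.937] jaw [1.    0.02  0.005] tilt about x -20.4 yaw 0.020 F [-0.9 -0.9 -0.7] 1.0 43.0
rot since grasp deg [-0.3 -1.1  2.6] underside dir
```

>>> move_arm(series=[[0,0,0,0,0,0],[0,0,0,0,0,0],[0,0,0,0,0,0],[0,0,0,0,0,0],[0,0,0,0,0,0],[0,0,0,0,0,0],[0,0,0,0,0,0]], grip=0.4, force=30)

```text
clock: 43.7
position: [0.4342, -0.1404, 0.0303]
ee_rot: [2.002, 2.045, -0.355]
force: [-1.1, 1.6, 5.8]
width: 0.587
```

```bash
python3 -c "
from h import *
np.save('R0.npy',R(monitor.observe()['ee_rot']))"; python3 st.py
```

```text
[ 0.01  0.51 -0.12  2.25  0.85  0.57 -0.84] pos [ 0.4342 -0.1404  0.0303] z [ 0.012 -0.349 -0.937] jaw [1.    0.022 0.005] tilt about x -20.4 yaw 0.022 F [-1.1  1.6  5.8] 0.587 43.7
rot since grasp deg [0. 0. 0.] underside dir
```

>>> move_arm(series=[[0,0,4,0,0,0],[0,0,4,0,0,0],[0,0,3,8,0,0],[0,0,3,8,0,0],[0,0,1,8,0,0],[0,0,0,8,0,0],[0,0,0,8,0,0],[0,0,0,8,0,0]])

```text
clock: 44.5
position: [0.4324, -0.1422, 0.1628]
ee_rot: [-1.989, -2.019, -0.413]
force: [0.2, 0.1, -2.4]
width: 0.587
```

>>> move_arm(series=[[0,0,0,8,0,0],[0,0,0,8,0,0],[0,0,0,8,0,0],[0,0,0,8,0,0],[0,0,0,8,0,0],[0,0,0,2,0,0],[0,0,0,0,0,0]])

```text
clock: 45.2
position: [0.4314, -0.142, 0.1603]
ee_rot: [-1.518, -1.537, -0.974]
force: [0.2, -0.3, -1.8]
width: 0.589
```

```bash
python3 st.py -.02 1 0; python3 held.py r1
python3 - <<'E'
from h import *
p=monitor.observe()['position'];o=[]
for n in('top','scene'):
    im=imaging.get_image(n);u,v=proj(im,p)[0].astype(int);o.append(cv2.resize(im['color'][v-40:v+40,u-45:u+45,::-1],(390,346)))
cv2.imwrite('pics/c7.png',np.hstack(o))
E
```

```text
[ 1.07  0.85 -0.52  1.74 -0.51  1.38  0.87] pos [ 0.4314 -0.142   0.1603] z [-0.     0.904 -0.427] jaw [1.    0.005 0.011] tilt about x 64.7 yaw 0.005 F [ 0.2 -0.3 -1.8] 0.589 45.2
rot since grasp deg [85.1  0.9 -0.1] underside dir [-0.009  0.085  0.997]
[ 1.071  0.846 -0.525  1.744 -0.506  1.379  0.873] [ 0.43211969 -0.14086977  0.16237914] [[-0.016  1.    -0.001]
 [ 0.43   0.008  0.903]
 [ 0.903  0.014 -0.43 ]] [ 0.11904144  0.97358098 -1.22898259] 0.5871479174527119
t [ 5  5 10 10 79] [ 0.43145187 -0.1355557   0.17437914]
s [  0   7  22  12 131] [ 0.43792341 -0.15277625  0.17437914]
```

View pics/c7.png

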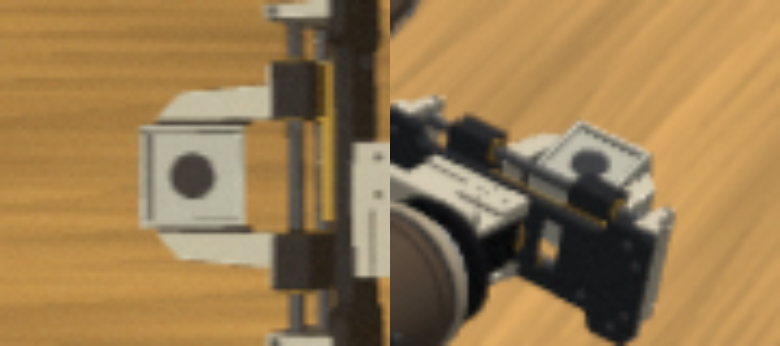

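Mark is a disc, so this goes to disc pocket 0, at (0.6333, 0.167).

>>> move_arm(series=[[2,3,0.5,5,0,0],[2.6,3.8,0,0,0,0],[2.6,3.8,0,0,0,-1],[2.6,3.8,0,0,0,-1],[2.6,3.8,0,0,0,-1],[2.6,3.8,0,0,0,-1],[2.6,3.8,0,0,0,-1],[0,0,0,0,0,0]])

```text
clock: 46.2
position: [0.6079, 0.1243, 0.1706]
ee_rot: [-1.522, -1.433, -1.081]
force: [-0.9, 0.0, -2.7]
width: 0.588
```

```bash
python3 st.py -.02 1 0
```

```text
[ 0.71  0.92 -0.7   1.77 -0.85  0.96  0.76] pos [0.6079 0.1243 0.1706] z [ 0.075  0.936 -0.345] jaw [ 0.997 -0.073  0.018] tilt about x 69.7 yaw -0.073 F [-0.9  0.  -2.7] 0.588 46.2
rot since grasp deg [90.2 -2.9 -3.2] underside dir [-0.017 -0.002  1.   ]
```

>>> move_arm(series=[[1.2,2,-1,0,0.8,-0.5],[1.3,2,-2,0,0,0],[0,0,-3,0,0,0],[0,0,-2.5,0,0,0],[0,0,0,0,0,0],[0,0,0,0,0,0]])

```text
clock: 46.8
position: [0.6329, 0.1568, 0.0833]
ee_rot: [-1.544, -1.412, -1.074]
force: [-0.6, 0.3, -1.9]
width: 0.588
```

```bash
python3 st.py -.02 1 0;python3 held.py r2
```

```text
[ 0.63  1.08 -0.69  1.74 -0.86  0.85  0.83] pos [0.6329 0.1568 0.0833] z [ 0.084  0.934 -0.348] jaw [ 0.996 -0.09   0.001] tilt about x 69.5 yaw -0.090 F [-0.6  0.3 -1.9] 0.588 46.8
rot since grasp deg [90.  -2.8 -4.8] underside dir [ 0.001 -0.001  1.   ]
[ 0.632  1.076 -0.687  1.737 -0.865  0.851  0.833] [0.63342455 0.15662586 0.08412209] [[ 0.029  0.996  0.085]
 [ 0.347 -0.09   0.933]
 [ 0.937  0.002 -0.348]] [ 0.59877922  0.0835927  -1.77702389] 0.5934557959724598
t [ 5  5  9 10 63] [0.63357119 0.16209858 0.09612209]
s [ 9  7  7  5 29] [0.6337263  0.15720922 0.09612209]
```

>>> move_arm(series=[[0,0.55,0,0,0,0.4],[0,0,-1.2,0,0,0],[0,0,-1,0,0,0],[0,0,0,0,0,0],[0,0,0,0,0,0]])

```text
clock: 47.4
position: [0.6326, 0.1618, 0.0593]
ee_rot: [-1.539, -1.414, -1.069]
force: [0.8, -0.1, -2.0]
width: 0.586
```

```bash
python3 st.py -.02 1 0;python3 held.py r3
```

```text
[ 0.62  1.12 -0.68  1.73 -0.86  0.84  0.86] pos [0.6326 0.1618 0.0593] z [ 0.078  0.934 -0.348] jaw [ 0.996 -0.084 -0.001] tilt about x 69.6 yaw -0.084 F [ 0.8 -0.1 -2. ] 0.586 47.4
rot since grasp deg [90.1 -2.5 -4.6] underside dir [ 0.003 -0.001  1.   ]
[ 0.62   1.118 -0.681  1.728 -0.859  0.835  0.856] [0.63289915 0.16190176 0.05994837] [[ 0.029  0.996  0.078]
 [ 0.347 -0.084  0.934]
 [ 0.938 -0.    -0.348]] [-0.61802011  1.13137802 -1.58263679] 0.5905128454504167
t [ 6  5  9  9 62] [0.63322641 0.16680323 0.07194837]
s [ 9  8  6  5 26] [0.63382523 0.16114422 0.07194837]
```

>>> move_arm(series=[[0,0,-0.5,0,0,0],[0,0,-0.4,0,0,0],[0,0,0,0,0,0],[0,0,0,0,0,0]])

```text
clock: 47.9
position: [0.6328, 0.1618, 0.0506]
ee_rot: [-1.539, -1.415, -1.069]
force: [-0.2, 0.5, -1.6]
width: 0.589
```

```bash
python3 st.py -.02 1 0
```

```text
[ 0.62  1.13 -0.68  1.72 -0.86  0.83  0.87] pos [0.6328 0.1618 0.0506] z [ 0.078  0.934 -0.348] jaw [ 0.996 -0.084 -0.   ] tilt about x 69.5 yaw -0.084 F [-0.2  0.5 -1.6] 0.589 47.9
rot since grasp deg [90.  -2.5 -4.5] underside dir [ 0.002 -0.001  1.   ]
```

Below the rib top with no contact, so the cup is inside the pocket. Lower to the floor, release and retreat well clear.

>>> move_arm(series=[[0,0,-0.2,0,0,0],[0,0,0,0,0,0]])

```text
clock: 48.1
position: [0.633, 0.1622, 0.0503]
ee_rot: [-1.536, -1.414, -1.071]
force: [-1.4, -2.3, 6.6]
width: 0.586
```

>>> move_arm(series=[[0,0,0,0,0,0],[0,0,0,0,0,0],[0,0,0,0,0,0],[0,0,0,0,0,0],[0,0,0,0,0,0],[0,0,0,0,0,0]], grip=1.0)

```text
clock: 48.7
position: [0.6328, 0.1619, 0.0488]
ee_rot: [-1.538, -1.415, -1.069]
force: [0.2, -0.7, 0.8]
width: 0.999
```

>>> move_arm(series=[[-0.2,-2,0.5,0,0,0],[-0.3,-3,1,0,0,0],[-0.3,-2,4,0,0,0],[-1,-1,4,-8,0,0],[-3,0,4,-8,0,0],[-4,0,3,-8,0,0],[-4.5,0,0,-8,0,0],[-4.5,0,0,-8,0,0]])

```text
clock: 49.5
position: [0.4617, 0.0822, 0.2064]
ee_rot: [-1.985, -1.889, -0.612]
force: [-0.4, 2.1, 0.3]
width: 0.997
```

>>> move_arm(series=[[-3,-4,0,-8,0,0],[-3,-4,0,-8,0,0],[0,-4,0,0,0,0],[0,0,0,0,0,0],[0,0,0,0,0,0]])

```text
clock: 50.0
position: [0.4025, -0.0377, 0.2052]
ee_rot: [-2.148, -2.063, -0.365]
force: [0.4, 0.7, 1.0]
width: 0.998
```

```bash
python3 st.py
python3 - <<'E'
from h import *
import look as L
o=[]
for im,P,w,h in((L.t,(.645,.05,.03),110,45),(L.s,(.645,.05,.03),100,75)):
    u,v=proj(im,P)[0].astype(int);o.append(cv2.resize(im['color'][max(v-h,0):v+h,max(u-w,0):u+w,::-1],(760,290),interpolation=cv2.INTER_CUBIC))
cv2.imwrite('pics/fin.png',np.vstack(o))
from scipy import ndimage
for n,(x,y,yw) in dict(disc1=(.6394,.2385,-.083),disc0=(.6333,.167,-.083),bar1=(.6456,-.0925,.07)).items():
    for im,nm in((L.t,'t'),(L.s,'s')):
        u,v=proj(im,(x,y,.061))[0];a=im['color'].mean(2);U,V=int(u),int(v);m=(a[V-7:V+8,U-8:U+9]<100)
        l,k=ndimage.label(m);c=[ndimage.center_of_mass(m,l,i+1) for i in range(k)];i=np.argmin([np.hypot(q[0]-7,q[1]-8) for q in c])
        q=atz(im,U-8+c[i][1],V-7+c[i][0],.061);print(n,nm,(l==i+1).sum(),((q[:2]-[x,y])*1e3).round(1))
for n in('cup_a_c','mill','jar'):
    for c in('top',):
        for r in outline_of(c,n):print(n,round(r['p'],2),np.round(r['rect']))
E
```

```text
[ 0.55  0.16 -0.38  2.13 -0.3   0.85  0.32] pos [ 0.4025 -0.0377  0.2052] z [ 0.076  0.267 -0.961] jaw [ 0.997 -0.049  0.066] tilt about x 15.5 yaw -0.050 F [0.4 0.7 1. ] 0.998 50.0
rot since grasp deg [36.1 -3.8 -2.7] underside dir 
disc1 t 62 [2.8 0.9]
disc1 s 27 [ 1.6 -2.9]
disc0 t 64 [0.3 0.4]
disc0 s 30 [ 0.1 -4.4]
bar1 t 45 [0.5 1.2]
bar1 s 35 [-0.4 -1.6]
cup_a_c 0.57 [292. 143.  22.  27.]
mill 0.93 [ 68. 154.  46.  35.]
jar 0.92 [428. 156.  45.  33.]
```

View pics/fin.png

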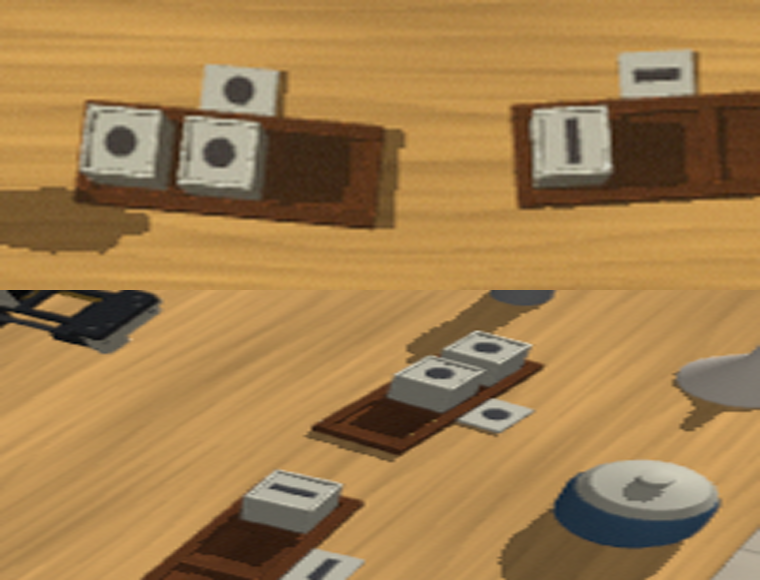

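All three cups are mouth down in matching trays, the mill and jar haven't moved, and the arm is clear. I'll check the full table once for a fourth cup and hand in.

Run:
```python
from h import *
im=imaging.get_image('top');cv2.imwrite('pics/end.png',im['color'][:,:,::-1])
```

```text
(no output)
```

View pics/end.png

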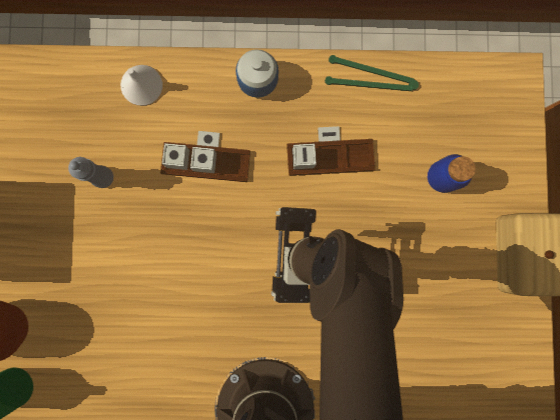

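The end view shows cups at (174,155) and (203,158) in the disc tray and (304,154) in the bar tray. No other cup is in sight, and the mill and jar are in place.

```bash
python3 -c "
from h import *
print(workorder.sign_off())"
```

```text
the job is handed in; nothing more can be done
None
```

I put all three cups present away mouth down in the tray matching their mark: two disc cups in the disc tray and one bar cup in the bar tray. I turned each cup over in two steps: laid it on its side, regripped it, turned it mouth down, then read the mark from above before placing it. The job was handed in at about 50 s on the robot's clock; the hand-in reports no verdict.

- **Placement:** in the last top view every mark faces up, and the marks lie within about 3 mm of their pocket centres. All three cups look flat and square, and at each release the gripper height was about right for a cup fully home.
- **Disagreement:** the scene camera put the marks up to 4.4 mm off in y. Its mark outlines were incomplete, so I relied on the top camera and the gripper readings.
- **Bystanders:** the pepper mill and blue jar are where they started, to within a few pixels in the top view.
- **Moved cups:** the second cup I handled had been knocked about 3 cm aside during the run. The third measured about 1 cm from my first reading. I re-measured both before grasping. I saw no grip slip.

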